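# Erect the folding heater tray and hold the tube block in its corner

### The job

Set up the folding heater tray: first raise its back, left and right panels fully upright, and only then put the aluminium tube block with the square lifting post into the tray. Slide it, standing flat and square on the tray floor, into the far left corner beside the probe post until it touches both the back and the left panel, and finish while still holding it in the gripper and pressing it firmly against both; do not let go. Leave the other things on the bench where they are.

Things in the scene. Friction and masses are not known exactly. Their poses are not given: they have to be found in the camera images.
- tray: fixed white heater tray 216 x 256 x 20 mm; origin under its centre at bench level, x to its back, y to its left (robot's view), z up. Flat dark grey floor 20 mm above the bench, 200 (x) by 240 (y) mm, with fold-up panels at back, left and right; the front (-x) is open. A thin steel probe post (84 mm high) stands outside the far left corner, at tray (122, 142) mm
- corner (a point): the far left inner corner of the tray: point on the tray floor where the inner faces of the upright back and left panels meet, tray (100, 120, 20) mm; axes as the tray's (the back panel's face is x = 0, the left panel's is y = 0, the tray's inside is -x, -y)
- back_panel: back panel, 4 mm aluminium, hinged 1 mm above the floor at the floor's +x edge. Origin on the hinge line; y along it (240 mm long), z up the panel to its tab, x out of the tray when upright; inner face = plane x = 0. Starts folded inward, z 0.75 to 1.15 rad off vertical; upright it meets a firm stop. Stiff hinge (0.06 N m) stays at any angle. Fence 35 mm high (15 near the ends); tab 20 mm wide, to 84 mm
- left_panel: left panel, 4 mm aluminium, hinged 1 mm above the floor at the floor's +y edge. Origin on the hinge line; y along it to the tray's -x (184 mm long, ends 16 mm short of the back), z up the panel to its tab, x out of the tray when upright; inner face = plane x = 0. Starts folded inward, z 0.75 to 1.15 rad off vertical; upright it meets a firm stop. Stiff hinge (0.06 N m) stays at any angle. Fence 35 mm high (15 near the ends); tab 20 mm wide, to 84 mm
- right_panel: right panel, 4 mm aluminium, hinged 1 mm above the floor at the floor's -y edge. Origin on the hinge line; y along it to the tray's +x (184 mm long, ends 16 mm short of the back), z up the panel to its tab, x out of the tray when upright; inner face = plane x = 0. Starts folded inward, z 0.75 to 1.15 rad off vertical; upright it meets a firm stop. Stiff hinge (0.06 N m) stays at any angle. Fence 35 mm high (15 near the ends); tab 20 mm wide, to 84 mm
- back_tab (a point): middle of the back panel's pull tab: own (2, 0, 62) mm of back_panel. The tab can be pinched across its 20 mm width (along the hinge line) and turns between the pads as the panel swings
- left_tab (a point): middle of the left panel's pull tab: own (2, 20, 62) mm of left_panel. The tab can be pinched across its 20 mm width (along the hinge line) and turns between the pads as the panel swings
- right_tab (a point): middle of the right panel's pull tab: own (2, -20, 62) mm of right_panel. The tab can be pinched across its 20 mm width (along the hinge line) and turns between the pads as the panel swings
- block: loose aluminium tube block, 0.3 to 0.6 kg: 72 x 72 mm, 45 mm high, eight round wells around a square lifting post 22 x 22 mm that rises from the middle of its top to 86 mm above its underside. Origin at the centre of its underside, x and y square to its sides, z up; any of its four ways round will do. Stands on the bench to the right of the tray
- other_block: bystander: lower aluminium block 50 x 90 x 40 mm with six wells and no post; origin at the centre of its underside
- beaker: bystander: glass beaker, 66 mm across, 75 mm high; origin at the centre of its underside
- flask: bystander: conical glass flask, 72 mm across the foot, 104 mm high; origin at the centre of its underside
- reagent: bystander: amber bottle, 52 mm across, 100 mm high; origin at the centre of its underside
- dish: bystander: white dish, 90 mm across, 15 mm high; origin at the centre of its underside
- case: bystander: blue case 90 x 130 x 67 mm; origin at the centre of its underside
Mind the look-alikes: they are no part of the job. What is shaped like the block but green or purple is not meant.

How it is judged:
By the outcome, as a careful person would: the job done as asked, in the order asked, and still so for the second after the job is handed in, while the arm keeps its last pose, push and grip.
It also fails if it takes over 72 s, if anything falls off the work surface, if the arm or the gripper's body presses on something with over 40 N, if the wrist force passes 120 N, or if a joint passes its speed limit or range.

### The arm

A 6-joint arm with a two-finger parallel gripper is mounted at the origin on the work surface. World frame = base frame: x ahead of the robot, y to its left, z up, the work surface at z = 0. Lengths are in mm, angles in rad, forces in N, time in s.
With the tool pointing down it reaches from about 250 to 775 mm from the base axis. Payload 4 kg.
Tool frame: the origin (TCP) lies midway between the tips of the shut fingers; the grasp point (between the pads) lies ctrl.grip_point_offset behind it (ctrl.grip_point_offset is the distance from the TCP to the grasp point, in mm); z points along the fingers, y is the direction in which the jaws open and shut (so a half turn about z gives the same grasp; the last joint's range is limited). The gripper opens to 94 mm and grips with 3 to 60 N. Pads are 16 mm wide; open, the fingers measure 119 mm over their backs; the gripper's body (75 mm by 177 mm) begins 78 mm behind the grasp point.
Start: joints at [1.05, 0.087, 1.371, -0, 1.684, -0.103], TCP at [223.174, 502.706, 205.506] pointing down, gripper open.
Joint ranges: [-3.1, 3.1], [-0.76, 2.03], [0.27, 2.55], [-1.08, 4.22], [0.17, 2.65], [-2.57, 2.57]. Speed limits (rad/s): [2.79, 2.79, 3.14, 3.14, 3.14, 3.14].

### API

Orientations are given as a unit quaternion [x, y, z, w].
In Python, from station import ctrl gives the robot as it stands.
- The arm moves only by the tool servo_tool, never from a script. Its argument "targets" is a list of rows, each a list of 7 numbers: the closure, from 0 (fully open) to 1 (shut), then the shift along the tool's x, y, z in units of 40 mm (1.0 is 40 mm), then the turn, a rotation vector about the tool's x, y, z in units of 6 degrees (1.0 is 6 degrees). A call has exactly 5 rows; each row is the pose to reach, as a shift and turn from the pose commanded when the call began, along the tool's axes at that moment; what a row does not reach only later rows make up. A row lasts 1/12 s, in which the tool goes at most 41.7 mm and 7.16 degrees, less where a joint would pass 70% of its speed; a pose out of reach is approached as far as the arm can. A call with a gripper value outside its range is refused whole. The fingers move at their own pace and stop on an object; "force" is the grip in N (left out, the last holds). Time passes only in rows, so rows that repeat a pose let the fingers close, or fill a call up. It gives the time, the measured TCP pose, the force and the opening at its end, in the units of the state.
- ctrl.sense(): the state, without advancing time (a new reading comes with each control period).
- ctrl.snapshot(name): name is "scene" or "side" or "wrist"; returns the picture (420x560x3 uint8, red, green, blue); there is no depth.
- ctrl.camera_params(name): a dict with "camera_matrix" (3x3 intrinsics, pixels), "cam_to_world" (4x4, takes a point from camera to world coordinates). Camera axes: x right, y down, z forward; pixel columns grow to the right and rows downward; lengths in mm; the calibration is good to about 2 mm. The wrist camera is an equidistant fisheye: a pixel r from the principal point sees the ray r / f radians off the axis. A picture is of the moment at which its call begins: read the wrist's pose just before it. camera_params takes no time and is no camera call; for the wrist camera it gives the pose at the moment of the call.
- ctrl.finish_job(): hands the job in, once; it reports no verdict.
The state is a dict: "t": time; "joint_positions": joint angles; "dq": joint speeds; "tau": joint torques, N m; "ee_pos": TCP position; "eef_rot": TCP orientation; "force": force on the tool from outside, world axes, zero at the start; "moment": the same for the moment, N m; "opening": finger opening in mm.
Only numpy, scipy, OpenCV 4.12 (cv2) and the standard library are available. Lean on these libraries where they do the work, as an engineer would, in place of code of your own. Each camera call takes 0.05 s, during which the arm holds its last target.

## Working session

There is one attempt and no reset: what is moved stays moved. The work goes in short steps, Python scripts to look and compute and a tool call to move; the robot and the scene stay as the last step left them, time stands still between calls to the robot, and variables do not carry over. Pictures are saved under pics/ and viewed, and the job is handed in when it is done.

Besides the shell and the picture viewer there is one more tool, called after ">>>" as name([rows], argument=value, ...), one row to a line, values as JSON. servo_tool: Moves the arm, as the interface text tells. Its arguments: {"type":"object","properties":{"targets":{"type":"array","items":{"type":"array","items":{"type":"number"}}},"force":{"type":"number"}},"required":["targets"]}

```bash
ls; mkdir -p pics
python3 - <<'E'
from station import ctrl
import cv2,numpy as np
s=ctrl.sense(); print(s); print(ctrl.grip_point_offset)
for n in ("scene","side","wrist"):
    p=ctrl.camera_params(n); print(n,np.round(p["camera_matrix"],2).tolist(),np.round(p["cam_to_world"],4).tolist())
    im=ctrl.snapshot(n); cv2.imwrite(f"pics/{n}0.png",im[:,:,::-1])
E
```

```text
pics
{'t': 0.0, 'joint_positions': array([ 1.04991575e+00,  8.79333378e-02,  1.37225302e+00, -2.07595906e-05,
        1.68360144e+00, -1.03062175e-01]), 'dq': array([ 0.00041663,  0.00070237,  0.00047816, -0.00095744, -0.00027366,
        0.00058129]), 'tau': array([-1.98735775e-03, -3.40192258e+01, -3.02418458e+01,  7.15832482e-02,
        3.34541977e-02, -1.78117584e-04]), 'ee_pos': array([222.88642325, 502.20683611, 204.31665616]), 'eef_rot': array([ 2.07393949e-01,  9.78256891e-01, -1.04775634e-03, -3.27065822e-04]), 'force': array([-0.9776225 ,  0.76199952, -0.45414727]), 'moment': array([-0.00648348,  0.02577865,  0.0163282 ]), 'opening': 93.8600362717827}
18.8
scene [[424.35, 0.0, 279.83], [0.0, 424.35, 210.44], [0.0, 0.0, 1.0]] [[-0.732, 0.5587, -0.3899, 999.9709], [0.6813, 0.6028, -0.4153, 425.6284], [0.003, -0.5696, -0.8219, 1025.1621], [0.0, 0.0, 0.0, 1.0]]
side [[400.04, 0.0, 286.54], [0.0, 400.04, 205.69], [0.0, 0.0, 1.0]] [[0.8411, -0.3319, 0.4271, -12.6973], [-0.5405, -0.5442, 0.6416, -872.9456], [0.0195, -0.7705, -0.6372, 907.9846], [0.0, 0.0, 0.0, 1.0]]
wrist [[325.19, 0.0, 275.21], [0.0, 325.19, 214.21], [0.0, 0.0, 1.0]] [[0.4051, 0.882, 0.2407, 151.5856], [0.9143, -0.3904, -0.108, 533.1391], [-0.0013, 0.2638, -0.9646, 383.7691], [0.0, 0.0, 0.0, 1.0]]
```

View pics/scene0.png

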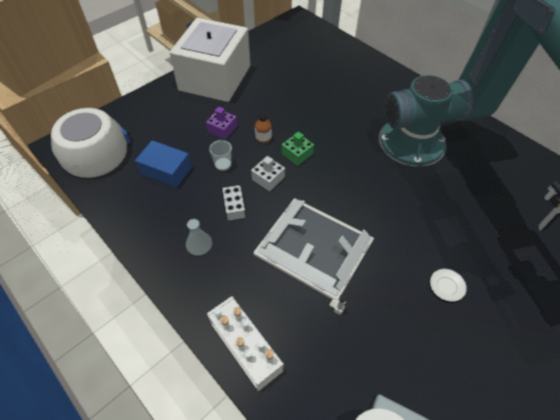

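View pics/side0.png

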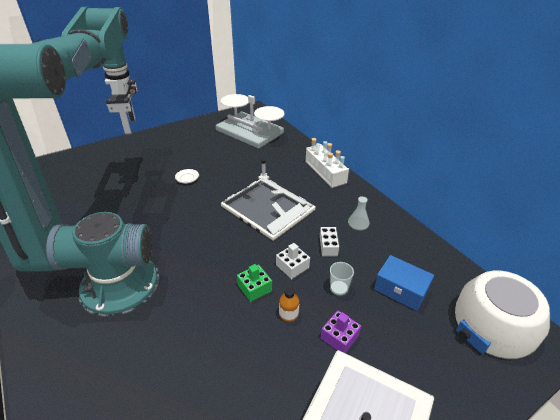

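View pics/wrist0.png

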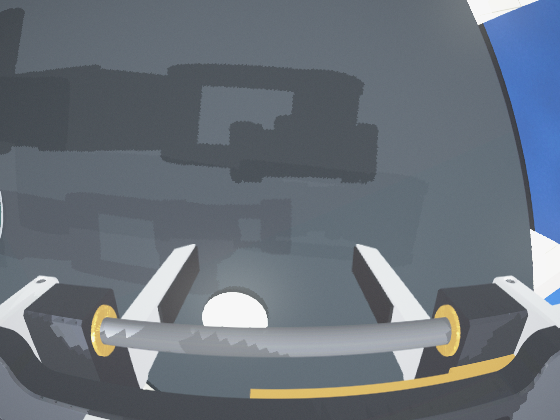

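Run:
```python
import cv2
a=cv2.imread("pics/scene0.png")[180:320,220:400]; cv2.imwrite("pics/c1.png",cv2.resize(a,None,fx=4.2,fy=4.2,interpolation=cv2.INTER_CUBIC))
a=cv2.imread("pics/side0.png")[150:310,210:340]; cv2.imwrite("pics/c2.png",cv2.resize(a,None,fx=3.7,fy=3.7,interpolation=cv2.INTER_CUBIC))
a=cv2.imread("pics/scene0.png")[100:230,200:330]; cv2.imwrite("pics/c3.png",cv2.resize(a,None,fx=4.6,fy=4.6,interpolation=cv2.INTER_CUBIC))
```

```text
(no output)
```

View pics/c1.png

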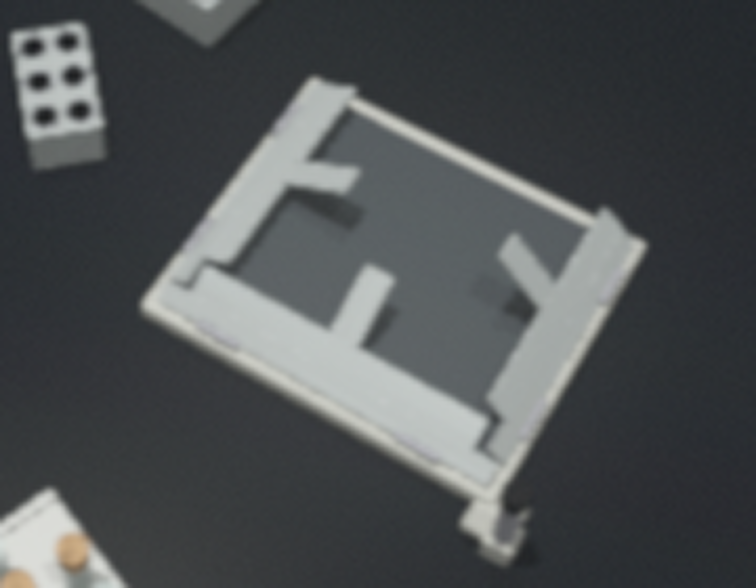

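View pics/c2.png

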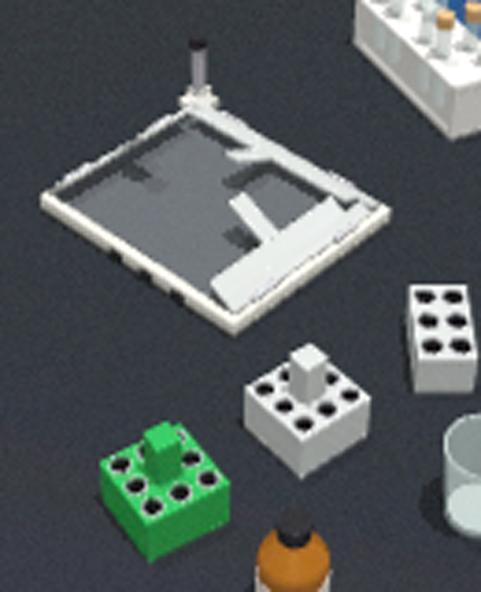

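View pics/c3.png

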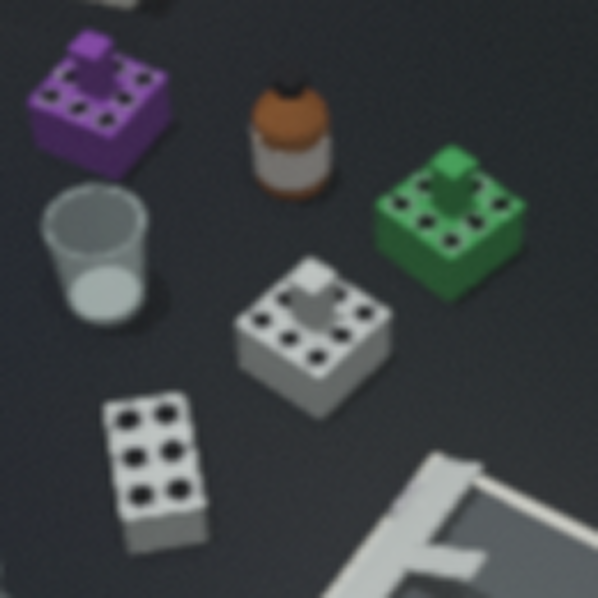

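```bash
cat > h.py <<'E'
import numpy as np, cv2
from scipy.optimize import least_squares
from scipy.spatial.transform import Rotation as R
from station import ctrl
P={n:ctrl.camera_params(n) for n in("scene","side")}
def proj(n,X,p=None):
    p=p or P[n]; T=np.linalg.inv(np.array(p["cam_to_world"])); K=np.array(p["camera_matrix"])
    X=np.atleast_2d(X); c=X@T[:3,:3].T+T[:3,3]
    if n=="wrist":
        r=np.hypot(c[:,0],c[:,1]); th=np.arctan2(r,c[:,2]); d=c[:,:2]/np.maximum(r,1e-9)[:,None]*th[:,None]
        return d*K[0,0]+K[:2,2]
    q=c@K.T; return q[:,:2]/q[:,2:]
def ray(n,uv,p=None):
    p=p or P[n]; T=np.array(p["cam_to_world"]);K=np.array(p["camera_matrix"])
    d=(np.array(uv)-K[:2,2])/K[0,0]
    if n=="wrist":
        t=np.hypot(*d); v=np.r_[d/t*np.sin(t),np.cos(t)]
    else: v=np.r_[d,1]
    return T[:3,3],T[:3,:3]@v
def atz(n,uv,z,p=None):
    o,v=ray(n,uv,p); return o+v*(z-o[2])/v[2]
def pl(q,X):
    X=np.atleast_2d(X).astype(float);c,s=np.cos(q[2]),np.sin(q[2]); return np.c_[q[0]+c*X[:,0]-s*X[:,1],q[1]+s*X[:,0]+c*X[:,1],X[:,2]]
def fit(obs,q0):
    def f(q):
        return np.concatenate([(proj(n,pl(q,X))[0]-uv) for n,X,uv in obs])
    r=least_squares(f,q0,loss="soft_l1"); return r.x,r.fun.reshape(-1,2)
def un(c,s,o): return np.array(c)/s+np.array(o)-.5+.5/s
E
python3 - <<'E'
from h import *
c1=lambda u,v:un((u,v),4.2,(220,180)); c2=lambda u,v:un((u,v),3.7,(210,150)); c3=lambda u,v:un((u,v),4.6,(200,100))
for uv in [(145,303),(495,495),(645,245),(312,78)]: print(atz("scene",c1(*uv),20).round(1))
for uv in [(42,198),(233,318),(390,210),(195,100)]: print(atz("side",c2(*uv),20).round(1))
obs=[("scene",(108,-128,20),c1(145,303)),("scene",(108,128,20),c1(495,495)),("scene",(-108,128,20),c1(645,245)),("scene",(-108,-128,20),c1(312,78)),
("side",(-108,128,20),c2(42,198)),("side",(-108,-128,20),c2(233,318)),("side",(108,-128,20),c2(390,210)),("side",(122,142,84),c2(197,42))]
q,r=fit(obs,np.array([500,0,0.])); print("tray",q,r.round(1).tolist())
# block, z45 top corners
ob=[("scene",(-36,36,45),c3(392,313)),("scene",(36,-36,45),c3(236,323)),("scene",(36,36,45),c3(320,377)),("scene",(36,36,0),c3(320,418)),
]
for uv in [(392,313),(236,323),(320,377)]: print(atz("scene",c3(*uv),45).round(1))
for uv in [(245,405),(300,437),(370,397)]: print("s",atz("side",c2(*uv),45).round(1))
print(atz("scene",c3(314,271),86), atz("side",c2(308,355),86))
E
```

```text
[666.4 -30.1  20. ]
[598.5 212.3  20. ]
[397.1 160.5  20. ]
[462.9 -86.2  20. ]
[394.4 152.3  20. ]
[463.5 -81.5  20. ]
[665.2 -33.7  20. ]
[597.5 215.4  20. ]
tray [5.30688398e+02 6.32918695e+01 2.64973467e-01] [[-1.0, -0.0], [0.0, 1.5], [0.4, -1.3], [0.2, -1.0], [-1.2, -0.8], [0.2, 1.7], [0.5, -0.6], [0.0, -1.6]]
[ 416.7 -174.6   45. ]
[ 497.5 -237.7   45. ]
[ 487.4 -166.9   45. ]
s [ 407.1 -193.1   45. ]
s [ 425.8 -243.7   45. ]
s [ 496.  -237.9   45. ]
[ 453.6241824  -208.90724981   86.        ] [ 456.3929173  -206.32557244   86.        ]
```

```bash
cat >> h.py <<'E'
def plan(grasp,jaw,q=None):
    """grasp: world grasp point (z incl), jaw deg"""
    s=ctrl.sense(); Rm=R.from_quat(s["eef_rot"]); j=np.radians(jaw)
    y=np.array([np.cos(j),np.sin(j),0]); z=np.array([0,0,-1.]); Rt=R.from_matrix(np.c_[np.cross(y,z),y,z])
    tcp=np.array(grasp,float)-[0,0,ctrl.grip_point_offset]
    d=Rm.inv().apply(tcp-s["ee_pos"])/40; w=(Rm.inv()*Rt).as_rotvec()/np.radians(6)
    print("t %.2f"%s["t"],"pos",s["ee_pos"].round(1),"F",s["force"].round(1),"op %.1f"%s["opening"],"SHIFT",d.round(3).tolist(),"TURN",w.round(2).tolist())
E
python3 -c "
from h import *
plan((530,63,240),15.2)"
```

```text
t 0.15 pos [222.9 502.3 204.6] F [-0.5 -0.6 -0.6] op 93.9 SHIFT [-11.472, -6.925, -0.406] TURN [-0.02, 0.01, 8.48]
```

>>> servo_tool([
  [0, -0.85, -0.5, -0.03, 0, 0, 0.7],
  [0, -1.7, -1.0, -0.06, 0, 0, 1.4],
  [0, -2.55, -1.5, -0.09, 0, 0, 2.1],
  [0, -3.4, -2.05, -0.12, 0, 0, 2.8],
  [0, -4.3, -2.6, -0.15, 0, 0, 3.5],
])

```text
t: 0.57
ee_pos: [338.1, 336.8, 211.2]
eef_rot: [0.383, 0.924, -0.0, -0.0]
force: [0.5, 0.2, -0.0]
opening: 93.7
```

```bash
python3 -c "
from h import *
plan((530,63,240),15.2)"
```

```text
t 0.57 pos [338.1 336.8 211.2] F [ 0.5  0.2 -0. ] op 93.7 SHIFT [-8.234, -1.436, -0.251] TURN [-0.0, -0.0, 4.95]
```

>>> servo_tool([
  [0, -0.95, -0.2, -0.03, 0, 0, 0.6],
  [0, -1.9, -0.4, -0.06, 0, 0, 1.2],
  [0, -2.9, -0.55, -0.09, 0, 0, 1.8],
  [0, -3.9, -0.7, -0.12, 0, 0, 2.4],
  [0, -4.8, -0.85, -0.15, 0, 0, 3.0],
])

```text
t: 0.98
ee_pos: [450.6, 176.4, 217.3]
eef_rot: [0.524, 0.852, -0.0, 0.0]
force: [-0.1, 0.7, -0.8]
opening: 93.9
```

```bash
python3 -c "
from h import *
plan((530,63,240),15.2)"
```

```text
t 0.98 pos [450.6 176.4 217.3] F [-0.1  0.7 -0.8] op 93.9 SHIFT [-3.427, 0.491, -0.097] TURN [-0.0, 0.0, 1.94]
```

>>> servo_tool([
  [0.4, -0.9, 0.13, -0.03, 0, 0, 0.5],
  [0.4, -1.8, 0.26, -0.06, 0, 0, 1.0],
  [0.4, -2.7, 0.39, -0.09, 0, 0, 1.5],
  [0.4, -3.43, 0.49, -0.1, 0, 0, 1.94],
  [0.4, -3.43, 0.49, -0.1, 0, 0, 1.94],
])

```text
t: 1.4
ee_pos: [531.7, 60.8, 220.3]
eef_rot: [0.609, 0.793, -0.001, 0.0]
force: [0.2, 0.9, 0.4]
opening: 64.2
```

Run:
```python
from h import *
import pickle
plan((530,63,240),15.2)
p=ctrl.camera_params("wrist"); im=ctrl.snapshot("wrist"); cv2.imwrite("pics/w1.png",im[:,:,::-1]); pickle.dump(p,open("w1.pkl","wb"))
cv2.imwrite("pics/w1b.png",cv2.resize(im[:,:,::-1],(800,600),interpolation=cv2.INTER_CUBIC))
```

```text
t 1.40 pos [531.7  60.8 220.3] F [0.2 0.9 0.4] op 64.2 SHIFT [0.064, -0.027, -0.023] TURN [-0.01, 0.02, -0.03]
```

View pics/w1b.png

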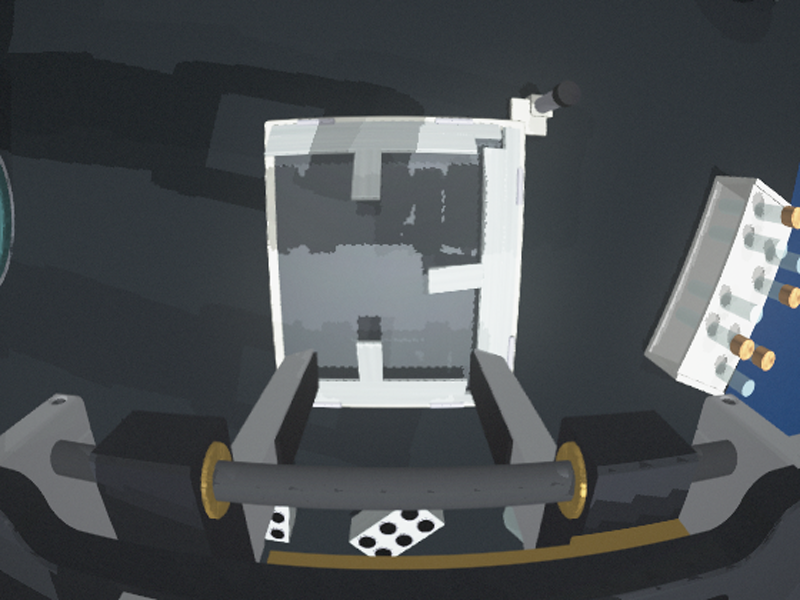

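Run:
```python
import cv2
a=cv2.imread("pics/w1.png")[55:295,175:415]; cv2.imwrite("pics/w1c.png",cv2.resize(a,None,fx=2.5,fy=2.5,interpolation=cv2.INTER_CUBIC))
```

```text
(no output)
```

View pics/w1c.png

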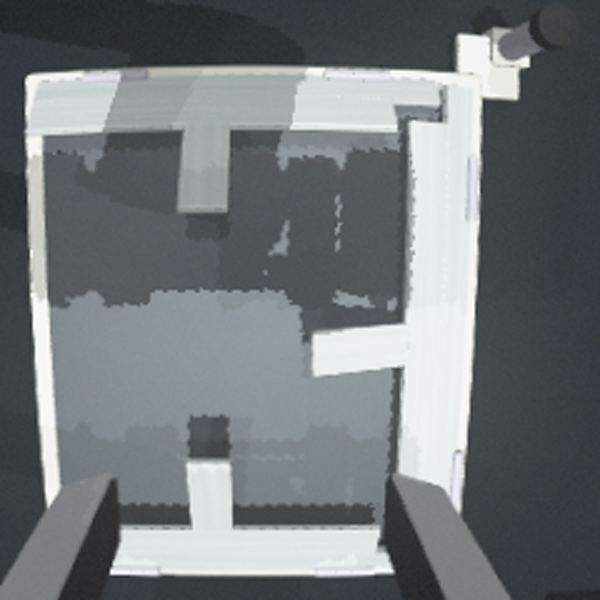

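```bash
cat > fit1.py <<'E'
from h import *
import pickle
W=pickle.load(open("w1.pkl","rb"))
c1=lambda u,v:un((u,v),4.2,(220,180)); c2=lambda u,v:un((u,v),3.7,(210,150)); w=lambda u,v:un((u,v),2.5,(175,55))
obs=[("scene",(108,-128,20),c1(145,303)),("scene",(108,128,20),c1(495,495)),("scene",(-108,128,20),c1(645,245)),
("side",(-108,128,20),c2(42,198)),("side",(-108,-128,20),c2(233,318)),("side",(108,-128,20),c2(390,210)),("side",(122,142,84),c2(197,42)),
("wrist",(-108,128,20),w(27,75)),("wrist",(108,128,20),w(481,77)),("wrist",(122,142,84),w(553,25)),
("wrist",("L",-38,84),w(178,213)),("wrist",("L",-18,84),w(228,213)),("wrist",("R",-38,84),w(187,460)),("wrist",("R",-18,84),w(231,460)),("wrist",("B",10,84),w(312,332)),("wrist",("B",-10,84),w(314,377)),
("scene",("L",-38,84),c1(515,235)),("scene",("L",-18,84),c1(500,254)),("scene",("R",-38,84),c1(358,167)),("scene",("R",-18,84),c1(347,192)),("scene",("B",10,84),c1(394,274)),("scene",("B",-10,84),c1(370,264)),
]
def pan(k,a,s,th,x=3):
    o=x*np.cos(th)-s*np.sin(th); z=21+s*np.cos(th)+x*np.sin(th)
    return {"L":(a,120+o,z),"R":(a,-120-o,z),"B":(100+o,a,z)}[k]
def f(q,full=False):
    out=[]
    for n,X,uv in obs:
        if isinstance(X[0],str): X=pan(X[0],X[1],X[2],q[3+"LRB".index(X[0])])
        out.append((proj(n,pl(q,X),W if n=="wrist" else None)[0]-uv))
    return np.array(out) if full else np.concatenate(out)
if __name__=="__main__":
    r=least_squares(f,[530,63,.265,1,1,1],loss="soft_l1"); q=r.x; print(q.round(3).tolist())
    for o,e in zip(obs,f(q,True)): print(o[0],o[1],e.round(1))
    np.save("q.npy",q)
    for k,i in zip("LRB",(3,4,5)):
        a=0 if k=="B" else -28
        print(k,pl(q,pan(k,a,64,q[i],2)).round(1), pl(q,pan(k,a,64,0,2)).round(1))
E
python3 fit1.py
```

```text
[534.933, 63.653, 0.274, 0.791, 1.111, 1.221]
scene (108, -128, 20) [-2.1  1.5]
scene (108, 128, 20) [-0.4  2.5]
scene (-108, 128, 20) [-0.6 -0.8]
side (-108, 128, 20) [-0.2 -1. ]
side (-108, -128, 20) [1.8 1.1]
side (108, -128, 20) [ 1.4 -1.3]
side (122, 142, 84) [ 0.5 -1.9]
wrist (-108, 128, 20) [1.  1.2]
wrist (108, 128, 20) [ 3.1 -1.2]
wrist (122, 142, 84) [4.7 0.1]
wrist ('L', -38, 84) [-5.1  0.6]
wrist ('L', -18, 84) [-4.6  0.1]
wrist ('R', -38, 84) [-3.3  0.1]
wrist ('R', -18, 84) [-2.9 -0.1]
wrist ('B', 10, 84) [ 0.9 -0.6]
wrist ('B', -10, 84) [-0.  -0.8]
scene ('L', -38, 84) [ 0.5 -2.4]
scene ('L', -18, 84) [ 0.6 -1.3]
scene ('R', -38, 84) [1.2 0.2]
scene ('R', -18, 84) [ 0.1 -0.5]
scene ('B', 10, 84) [-0.2  2. ]
scene ('B', -10, 84) [-1.1  0.9]
L [[487.4 129.1  67.4]] [[474.9 173.5  85. ]]
R [[525.2  -5.1  51.2]] [[541.1 -61.4  85. ]]
B [[574.   74.6  44.8]] [[633.1  91.3  85. ]]
```

```bash
sed -i 's/-38,84/-30,84/g; s/-18,84/-10,84/g; s/else -28/else -20/' fit1.py; python3 fit1.py
```

```text
[530.68, 63.274, 0.265, 0.803, 1.093, 1.132]
scene (108, -128, 20) [-1. -0.]
scene (108, 128, 20) [0.  1.5]
scene (-108, 128, 20) [ 0.4 -1.3]
side (-108, 128, 20) [-1.2 -0.8]
side (-108, -128, 20) [0.2 1.7]
side (108, -128, 20) [ 0.5 -0.6]
side (122, 142, 84) [ 0.  -1.6]
wrist (-108, 128, 20) [-1.4 -0. ]
wrist (108, 128, 20) [ 0.7 -1.2]
wrist (122, 142, 84) [2.1 0.2]
wrist ('L', -30, 84) [-0.6  0.1]
wrist ('L', -10, 84) [-0.  -0.2]
wrist ('R', -30, 84) [-0.4  0.2]
wrist ('R', -10, 84) [0.1 0.2]
wrist ('B', 10, 84) [0.4 0. ]
wrist ('B', -10, 84) [-0.7  0.3]
scene ('L', -30, 84) [-0.2 -1. ]
scene ('L', -10, 84) [-0.2  0.1]
scene ('R', -30, 84) [0.7 0.9]
scene ('R', -10, 84) [-0.4  0.2]
scene ('B', 10, 84) [0.3 0.5]
scene ('B', -10, 84) [-0.6 -0.6]
L [[491.6 130.8  66.9]] [[479.4 175.8  85. ]]
R [[528.2  -3.8  52.2]] [[543.3 -59.7  85. ]]
B [[572.1  74.5  50. ]] [[629.1  90.   85. ]]
```

```bash
python3 -c "
from h import *
plan((491.6,130.8,110),15.2)"
```

```text
t 1.45 pos [530.4  63.1 220.4] F [-1.1  0.2 -0.1] op 60.0 SHIFT [1.885, -0.486, 3.231] TURN [-0.02, -0.0, -0.0]
```

>>> servo_tool([
  [0.5, 0.85, -0.24, 0.4, 0, 0, 0],
  [0.5, 1.6, -0.42, 0.9, 0, 0, 0],
  [0.5, 1.885, -0.486, 1.8, 0, 0, 0],
  [0.5, 1.885, -0.486, 2.7, 0, 0, 0],
  [0.5, 1.885, -0.486, 3.23, 0, 0, 0],
])

```text
t: 1.87
ee_pos: [487.2, 134.7, 88.5]
eef_rot: [0.604, 0.797, -0.002, -0.002]
force: [0.1, 0.8, -0.8]
opening: 47.5
```

Run:
```python
from h import *
plan((491.6,130.8,67),15.2)
```

```text
t 1.87 pos [487.2 134.7  88.5] F [ 0.1  0.8 -0.8] op 47.5 SHIFT [-0.124, 0.084, 1.006] TURN [-0.05, -0.01, 0.08]
```

>>> servo_tool([
  [0.5, 0, 0, 0.5, 0, 0, 0],
  [0.5, 0, 0, 1.0, 0, 0, 0],
  [0.5, 0, 0, 1.06, 0, 0, 0],
  [0.5, 0, 0, 1.06, 0, 0, 0],
  [0.5, 0, 0, 1.06, 0, 0, 0],
])

```text
t: 2.28
ee_pos: [491.0, 133.6, 50.9]
eef_rot: [0.605, 0.796, 0.001, 0.0]
force: [1.0, 0.3, 1.3]
opening: 47.1
```

Run:
```python
from h import *
plan((491.6,130.8,67),15.2)
im=ctrl.snapshot("wrist"); cv2.imwrite("pics/w2.png",cv2.resize(im[100:380,100:460,::-1],None,fx=2,fy=2))
```

```text
t 2.28 pos [491.  133.6  50.9] F [1.  0.3 1.3] op 47.1 SHIFT [-0.072, -0.005, 0.067] TURN [0.01, -0.0, 0.05]
```

View pics/w2.png

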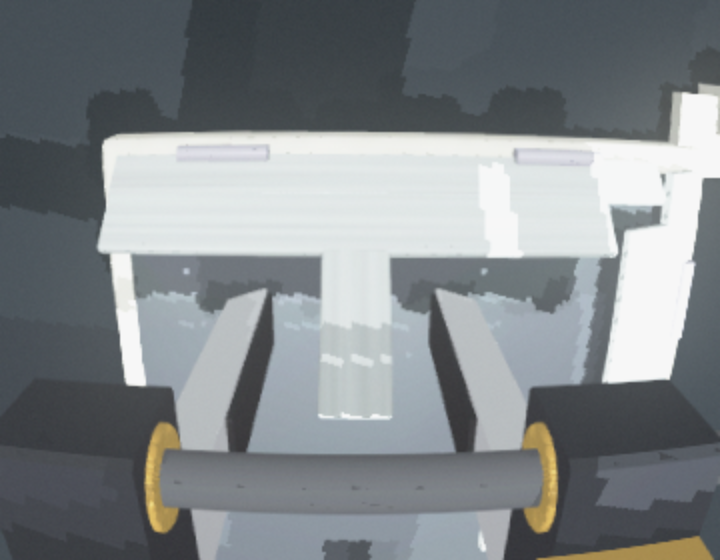

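>>> servo_tool([
  [1, -0.06, 0, 0.06, 0, 0, 0],
  [1, -0.06, 0, 0.06, 0, 0, 0],
  [1, -0.06, 0, 0.06, 0, 0, 0],
  [1, -0.06, 0, 0.06, 0, 0, 0],
  [1, -0.06, 0, 0.06, 0, 0, 0],
], force=15)

```text
t: 2.75
ee_pos: [493.0, 130.9, 48.1]
eef_rot: [0.606, 0.795, 0.002, 0.001]
force: [2.9, 1.1, -1.3]
opening: 19.3
```

```bash
cat >> h.py <<'E'
from fit1 import pan
def arc(k,th0,s=64,n=5,over=0.0,x=2):
    q=np.load("q.npy"); a=0 if k=="B" else -20; sn=ctrl.sense(); Rm=R.from_quat(sn["eef_rot"])
    p0=pl(q,pan(k,a,s,th0,x))[0]
    for th in np.linspace(th0,-over,n+1)[1:]:
        print(round(th,2),(Rm.inv().apply(pl(q,pan(k,a,s,th,x))[0]-p0)/40).round(3).tolist())
def where(k):
    q=np.load("q.npy"); sn=ctrl.sense(); g=sn["ee_pos"]+R.from_quat(sn["eef_rot"]).apply([0,0,-ctrl.grip_point_offset])
    c,s_=np.cos(q[2]),np.sin(q[2]); d=g[:2]-q[:2]; t=np.array([c*d[0]+s_*d[1],-s_*d[0]+c*d[1],g[2]])
    o={"L":120-t[1],"R":120+t[1],"B":100-t[0]}[k]
    print("grasp in tray",t.round(1),"angle %.3f s %.1f"%(np.arctan2(o,t[2]-21),np.hypot(o,t[2]-21)),"op %.1f"%sn["opening"],"F",sn["force"].round(1))
E
sed -i 's/^from h import \*$/from h0 import */' fit1.py; grep -n "" fit1.py | head -2
python3 - <<'E'
s=open('h.py').read(); i=s.index("from fit1 import pan")
open('h0.py','w').write(s[:i])
E
python3 - <<'E'
from h import *
where("L"); arc("L",.803,n=8); plan((491.6,130.8,67),15.2)
E
```

```text
1:from h0 import *
2:import pickle
grasp in tray [-18.7  75.2  66.9] angle 0.773 s 64.2 op 19.3 F [ 2.9  1.1 -1.3]
0.7 [0.121, 0.001, -0.106]
0.6 [0.251, 0.002, -0.2]
0.5 [0.391, 0.003, -0.279]
0.4 [0.537, 0.003, -0.345]
0.3 [0.69, 0.004, -0.395]
0.2 [0.846, 0.005, -0.43]
0.1 [1.006, 0.006, -0.449]
-0.0 [1.166, 0.006, -0.452]
t 2.75 pos [493.  130.9  48.1] F [ 2.9  1.1 -1.3] op 19.3 SHIFT [0.006, -0.034, -0.002] TURN [0.04, -0.0, 0.03]
```

>>> servo_tool([
  [1, 0.12, 0, -0.105, 0, 0, 0],
  [1, 0.25, 0, -0.2, 0, 0, 0],
  [1, 0.39, 0, -0.28, 0, 0, 0],
  [1, 0.54, 0, -0.345, 0, 0, 0],
  [1, 0.69, 0, -0.395, 0, 0, 0],
])

```text
t: 3.17
ee_pos: [486.1, 156.3, 63.5]
eef_rot: [0.606, 0.795, 0.0, 0.003]
force: [6.0, -2.1, -3.3]
opening: 19.6
```

>>> servo_tool([
  [1, 0.16, 0, -0.035, 0, 0, 0],
  [1, 0.32, 0, -0.054, 0, 0, 0],
  [1, 0.44, 0, -0.057, 0, 0, 0],
  [1, 0.5, 0, -0.057, 0, 0, 0],
  [1, 0.53, 0, -0.057, 0, 0, 0],
])

```text
t: 3.58
ee_pos: [480.7, 176.5, 66.8]
eef_rot: [0.606, 0.796, 0.0, 0.003]
force: [3.9, -4.0, 1.0]
opening: 19.9
```

Run:
```python
from h import *
where("L")
im=ctrl.snapshot("wrist"); cv2.imwrite("pics/w3.png",cv2.resize(im[60:380,100:460,::-1],None,fx=1.8,fy=1.8))
```

```text
grasp in tray [-18.7 122.4  85.6] angle -0.037 s 64.7 op 19.9 F [ 3.9 -4.   1. ]
```

View pics/w3.png

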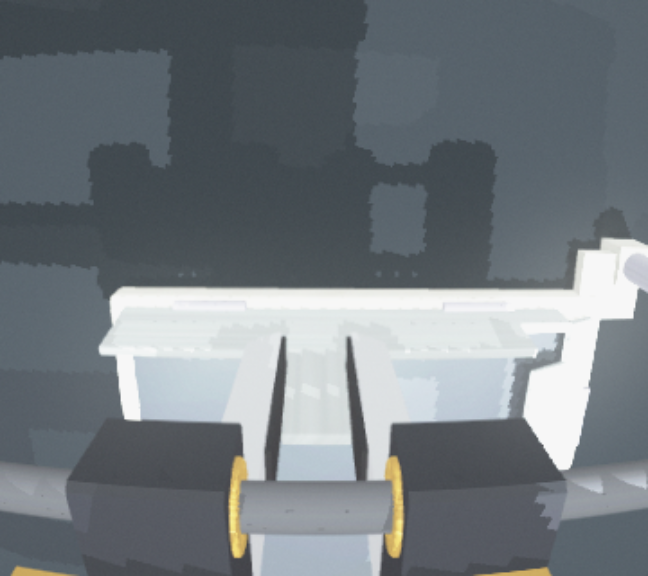

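>>> servo_tool([
  [1, 0.05, 0, 0, 0, 0, 0],
  [1, 0.1, 0, 0, 0, 0, 0],
  [1, 0.12, 0, 0, 0, 0, 0],
  [1, 0.12, 0, 0, 0, 0, 0],
  [1, 0.12, 0, 0, 0, 0, 0],
])

```text
t: 4.05
ee_pos: [479.5, 180.9, 66.8]
eef_rot: [0.606, 0.795, 0.001, 0.003]
force: [5.0, -3.2, 1.3]
opening: 19.6
```

Run:
```python
from h import *
where("L")
```

```text
grasp in tray [-18.7 127.   85.6] angle -0.108 s 65.0 op 19.6 F [ 5.  -3.2  1.3]
```

>>> servo_tool([
  [1, 0.04, 0, 0, 0, 0, 0],
  [1, 0.08, 0, 0, 0, 0, 0],
  [1, 0.12, 0, 0, 0, 0, 0],
  [1, 0.12, 0, 0, 0, 0, 0],
  [1, 0.12, 0, 0, 0, 0, 0],
])

```text
t: 4.47
ee_pos: [478.4, 185.0, 66.7]
eef_rot: [0.606, 0.795, 0.0, 0.003]
force: [4.8, -4.4, 1.2]
opening: 19.7
```

Run:
```python
from h import *
where("L")
im=ctrl.snapshot("wrist"); cv2.imwrite("pics/w4.png",cv2.resize(im[60:380,100:460,::-1],None,fx=1.8,fy=1.8))
im=ctrl.snapshot("scene"); cv2.imwrite("pics/s4.png",cv2.resize(im[180:330,220:400,::-1],None,fx=4,fy=4,interpolation=cv2.INTER_CUBIC))
```

```text
grasp in tray [-18.7 131.3  85.5] angle -0.174 s 65.5 op 19.7 F [ 4.8 -4.4  1.2]
```

View pics/w4.png

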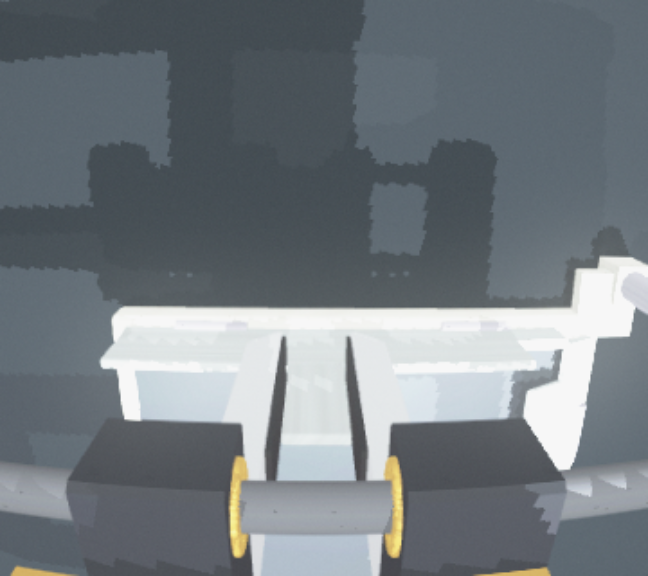

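View pics/s4.png

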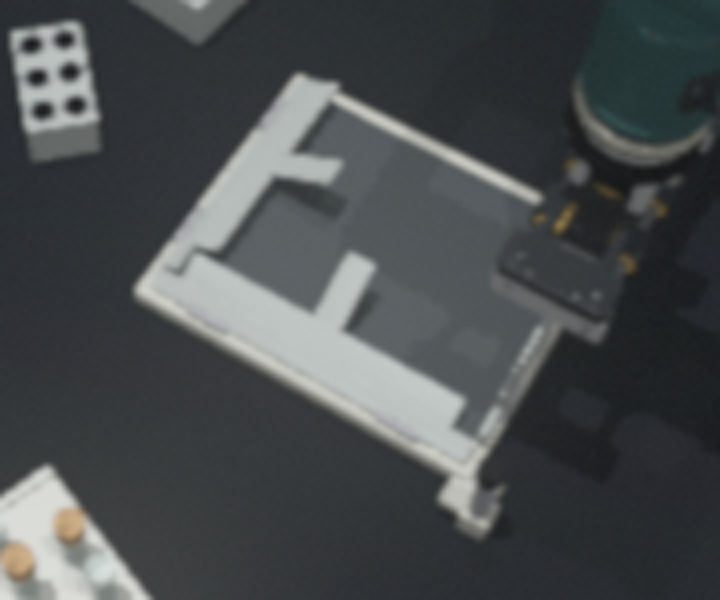

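Run:
```python
from h import *
W=ctrl.camera_params("wrist"); q=np.load("q.npy")
for th in (-.2,-.1,0,.1,.2,.3):
    pts=[pan("L",40,35,th,0),pan("L",40,35,th,4),pan("L",-20,84,th,0),pan("L",-20,84,th,4),pan("L",-100,35,th,4)]
    print(th,((proj("wrist",pl(q,pts),W)-[100,60])*1.8).round(0).tolist())
print(((proj("wrist",pl(q,[(-108,128,20),(108,128,20),(122,142,84)]),W)-[100,60])*1.8).round(0).tolist())
```

```text
-0.2 [[480.0, 354.0], [480.0, 344.0], [315.0, 393.0], [315.0, 379.0], [97.0, 341.0]]
-0.1 [[479.0, 364.0], [480.0, 353.0], [315.0, 422.0], [315.0, 408.0], [98.0, 351.0]]
0 [[479.0, 373.0], [480.0, 363.0], [315.0, 448.0], [315.0, 436.0], [98.0, 360.0]]
0.1 [[477.0, 381.0], [479.0, 372.0], [315.0, 471.0], [315.0, 461.0], [99.0, 369.0]]
0.2 [[476.0, 389.0], [478.0, 380.0], [315.0, 492.0], [315.0, 483.0], [101.0, 377.0]]
0.3 [[474.0, 396.0], [476.0, 388.0], [315.0, 509.0], [315.0, 501.0], [102.0, 385.0]]
[[108.0, 317.0], [601.0, 317.0], [714.0, 338.0]]
```

>>> servo_tool([
  [1, 0.04, 0, 0, 0, 0, 0],
  [1, 0.08, 0, 0, 0, 0, 0],
  [1, 0.1, 0, 0, 0, 0, 0],
  [1, 0.1, 0, 0, 0, 0, 0],
  [1, 0.1, 0, 0, 0, 0, 0],
])

```text
t: 4.98
ee_pos: [478.4, 185.2, 66.6]
eef_rot: [0.606, 0.795, -0.002, 0.006]
force: [6.7, -13.7, -0.5]
opening: 19.8
```

Run:
```python
from h import *
where("L")
W=ctrl.camera_params("wrist"); q=np.load("q.npy")
im=ctrl.snapshot("wrist"); cv2.imwrite("pics/w5.png",cv2.resize(im[60:380,100:460,::-1],None,fx=1.8,fy=1.8))
for th in (-.1,0,.1):
    pts=[pan("L",40,35,th,0),pan("L",40,35,th,4),pan("L",-20,84,th,0),pan("L",-20,84,th,4),pan("L",-100,35,th,4)]
    print(th,((proj("wrist",pl(q,pts),W)-[100,60])*1.8).round(0).tolist())
print(((proj("wrist",pl(q,[(-108,128,20),(108,128,20),(122,142,84)]),W)-[100,60])*1.8).round(0).tolist())
```

```text
grasp in tray [-18.6 131.6  85.4] angle -0.178 s 65.4 op 19.8 F [  6.7 -13.7  -0.5]
-0.1 [[479.0, 364.0], [480.0, 353.0], [315.0, 423.0], [315.0, 410.0], [98.0, 351.0]]
0 [[479.0, 373.0], [480.0, 363.0], [315.0, 449.0], [315.0, 437.0], [98.0, 360.0]]
0.1 [[477.0, 381.0], [479.0, 372.0], [315.0, 473.0], [315.0, 462.0], [99.0, 369.0]]
[[108.0, 317.0], [602.0, 316.0], [714.0, 338.0]]
```

View pics/w5.png

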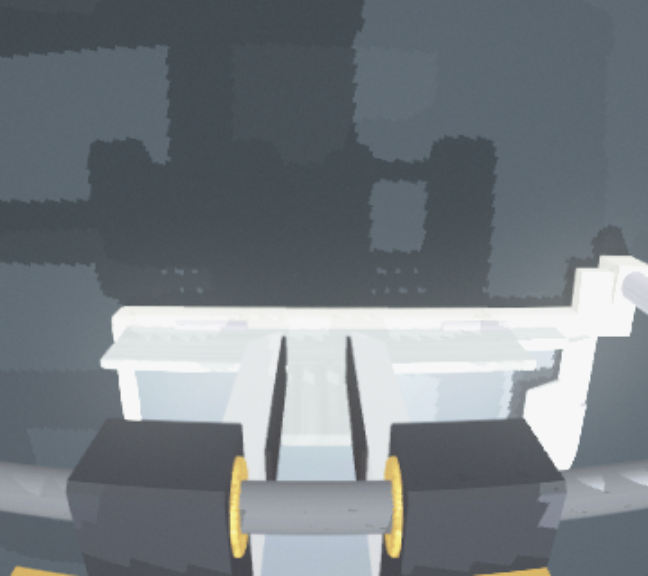

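>>> servo_tool([
  [1, -0.08, 0, 0, 0, 0, 0],
  [0.5, -0.08, 0, 0, 0, 0, 0],
  [0.5, -0.08, 0, 0, 0, 0, 0],
  [0.5, -0.08, 0, 0, 0, 0, 0],
  [0.5, -0.08, 0, -0.3, 0, 0, 0],
])

```text
t: 5.45
ee_pos: [473.2, 187.4, 75.1]
eef_rot: [0.606, 0.796, -0.002, -0.002]
force: [-1.1, -0.9, -0.5]
opening: 42.8
```

Run:
```python
from h import *
plan((528.2,-3.8,140),15.2)
```

```text
t 5.45 pos [473.2 187.4  75.1] F [-1.1 -0.9 -0.5] op 42.8 SHIFT [-4.973, 0.044, -1.156] TURN [-0.06, -0.0, 0.04]
```

>>> servo_tool([
  [0.5, 0, 0, -1.0, 0, 0, 0],
  [0.5, -0.6, 0, -1.5, 0, 0, 0],
  [0.5, -1.6, 0, -1.5, 0, 0, 0],
  [0.5, -2.6, 0, -1.5, 0, 0, 0],
  [0.5, -3.5, 0.02, -1.4, 0, 0, 0],
])

```text
t: 5.87
ee_pos: [514.9, 51.8, 136.3]
eef_rot: [0.605, 0.796, 0.001, 0.002]
force: [0.3, -0.2, -0.3]
opening: 46.9
```

>>> servo_tool([
  [0.5, -0.8, 0, 0.2, 0, 0, 0],
  [0.5, -1.47, 0.02, 0.2, 0, 0, 0],
  [0.5, -1.47, 0.02, 0.2, 0, 0, 0],
  [0.5, -1.47, 0.02, 0.2, 0, 0, 0],
  [0.5, -1.47, 0.02, 0.2, 0, 0, 0],
])

```text
t: 6.28
ee_pos: [530.1, -2.8, 126.1]
eef_rot: [0.606, 0.796, 0.0, -0.0]
force: [0.7, -0.4, 0.4]
opening: 47.1
```

Run:
```python
from h import *
import pickle
plan((528.2,-3.8,52.2),15.2)
W=ctrl.camera_params("wrist"); q=np.load("q.npy"); pickle.dump(W,open("w6.pkl","wb"))
im=ctrl.snapshot("wrist"); cv2.imwrite("pics/w6.png",cv2.resize(im[60:380,100:460,::-1],None,fx=1.8,fy=1.8))
for k,th in (("L",0),("B",1.132),("R",1.093)):
    a=0 if k=="B" else -20
    print(k,((proj("wrist",pl(q,[pan(k,a-10,84,th,4),pan(k,a+10,84,th,4)]),W)-[100,60])*1.8).round(0).tolist())
print(((proj("wrist",pl(q,[(-108,128,20),(108,128,20),(122,142,84)]),W)-[100,60])*1.8).round(0).tolist())
```

```text
t 6.28 pos [530.1  -2.8 126.1] F [ 0.7 -0.4  0.4] op 47.1 SHIFT [-0.012, -0.053, 2.318] TURN [0.0, -0.01, 0.04]
L [[287.0, -174.0], [344.0, -174.0]]
B [[422.0, 178.0], [423.0, 131.0]]
R [[290.0, 264.0], [337.0, 264.0]]
[[141.0, -93.0], [563.0, -80.0], [643.0, -142.0]]
```

View pics/w6.png

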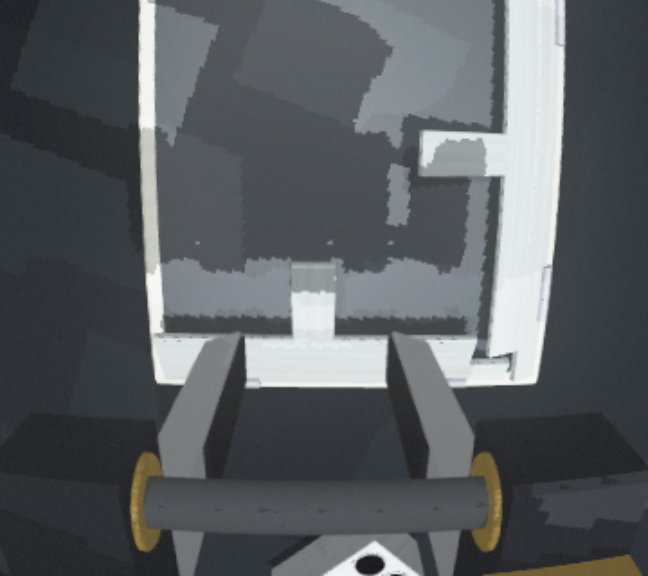

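>>> servo_tool([
  [0.5, 0, -0.03, 0.8, 0, 0, 0],
  [0.5, 0, -0.05, 1.6, 0, 0, 0],
  [0.5, 0, -0.05, 2.2, 0, 0, 0],
  [0.5, 0, -0.05, 2.32, 0, 0, 0],
  [0.5, 0, -0.05, 2.32, 0, 0, 0],
])

```text
t: 6.75
ee_pos: [526.4, -2.6, 31.0]
eef_rot: [0.605, 0.796, -0.001, -0.002]
force: [1.1, 0.1, 0.3]
opening: 47.0
```

Run:
```python
from h import *
plan((528.2,-3.8,52.2),15.2);where("R")
```

```text
t 6.75 pos [526.4  -2.6  31. ] F [1.1 0.1 0.3] op 47.0 SHIFT [-0.04, 0.035, -0.06] TURN [-0.04, -0.02, 0.06]
grasp in tray [-21.3 -62.5  49.8] angle 1.106 s 64.3 op 47.0 F [1.1 0.1 0.3]
```

Close on the tab and check.

>>> servo_tool([
  [1, -0.02, 0.03, -0.03, 0, 0, 0],
  [1, -0.02, 0.03, -0.03, 0, 0, 0],
  [1, -0.02, 0.03, -0.03, 0, 0, 0],
  [1, -0.02, 0.03, -0.03, 0, 0, 0],
  [1, -0.02, 0.03, -0.03, 0, 0, 0],
], force=15)

```text
t: 7.17
ee_pos: [529.3, -4.6, 35.0]
eef_rot: [0.606, 0.796, -0.0, -0.0]
force: [-2.3, 0.8, 1.9]
opening: 19.7
```

Run:
```python
from h import *
where("R"); arc("R",1.093,n=10); plan((528.2,-3.8,52.2),15.2)
```

```text
grasp in tray [-19.1 -65.1  53.8] angle 1.033 s 63.9 op 19.7 F [-2.3  0.8  1.9]
0.98 [-0.093, -0.0, -0.148]
0.87 [-0.202, -0.001, -0.285]
0.77 [-0.326, -0.002, -0.409]
0.66 [-0.462, -0.002, -0.519]
0.55 [-0.609, -0.003, -0.613]
0.44 [-0.766, -0.003, -0.691]
0.33 [-0.93, -0.004, -0.751]
0.22 [-1.1, -0.005, -0.793]
0.11 [-1.273, -0.006, -0.816]
-0.0 [-1.448, -0.006, -0.82]
t 7.17 pos [529.3  -4.6  35. ] F [-2.3  0.8  1.9] op 19.7 SHIFT [0.026, -0.021, 0.039] TURN [-0.0, -0.0, 0.04]
```

>>> servo_tool([
  [1, -0.09, 0, -0.15, 0, 0, 0],
  [1, -0.2, 0, -0.28, 0, 0, 0],
  [1, -0.325, 0, -0.4, 0, 0, 0],
  [1, -0.46, 0, -0.51, 0, 0, 0],
  [1, -0.61, 0, -0.605, 0, 0, 0],
])

```text
t: 7.58
ee_pos: [535.6, -28.2, 58.0]
eef_rot: [0.606, 0.796, -0.0, -0.001]
force: [-1.1, 2.0, -4.9]
opening: 19.7
```

>>> servo_tool([
  [1, -0.155, 0, -0.08, 0, 0, 0],
  [1, -0.32, 0, -0.14, 0, 0, 0],
  [1, -0.49, 0, -0.18, 0, 0, 0],
  [1, -0.66, 0, -0.205, 0, 0, 0],
  [1, -0.84, 0, -0.21, 0, 0, 0],
])

```text
t: 8.0
ee_pos: [544.5, -60.9, 66.9]
eef_rot: [0.606, 0.796, -0.0, -0.001]
force: [-4.4, 2.9, 0.1]
opening: 19.8
```

Run:
```python
from h import *
where("R")
```

```text
grasp in tray [ -19.2 -123.5   85.7] angle -0.053 s 64.8 op 19.8 F [-4.4  2.9  0.1]
```

Push on until it meets the stop.

>>> servo_tool([
  [1, -0.04, 0, 0, 0, 0, 0],
  [1, -0.08, 0, 0, 0, 0, 0],
  [1, -0.12, 0, 0, 0, 0, 0],
  [1, -0.16, 0, 0, 0, 0, 0],
  [1, -0.16, 0, 0, 0, 0, 0],
])

```text
t: 8.42
ee_pos: [546.2, -67.0, 66.8]
eef_rot: [0.606, 0.796, -0.0, -0.001]
force: [-3.6, 2.1, 0.8]
opening: 19.3
```

Run:
```python
from h import *
where("R")
```

```text
grasp in tray [ -19.2 -129.8   85.6] angle -0.150 s 65.3 op 19.3 F [-3.6  2.1  0.8]
```

>>> servo_tool([
  [1, -0.04, 0, 0, 0, 0, 0],
  [1, -0.08, 0, 0, 0, 0, 0],
  [1, -0.12, 0, 0, 0, 0, 0],
  [1, -0.16, 0, 0, 0, 0, 0],
  [1, -0.16, 0, 0, 0, 0, 0],
])

```text
t: 8.83
ee_pos: [546.4, -67.8, 66.6]
eef_rot: [0.605, 0.796, 0.003, -0.005]
force: [-8.2, 14.6, 3.6]
opening: 19.1
```

Run:
```python
from h import *
where("R")
W=ctrl.camera_params("wrist"); q=np.load("q.npy")
im=ctrl.snapshot("wrist"); cv2.imwrite("pics/w7.png",cv2.resize(im[60:380,100:460,::-1],None,fx=1.8,fy=1.8))
for th in (-.1,0,.1):
    print(th,((proj("wrist",pl(q,[pan("R",-20,84,th,0),pan("R",-20,84,th,4),pan("R",-80,35,th,0),pan("R",-100,0,th,4)]),W)-[100,60])*1.8).round(0).tolist())
```

```text
grasp in tray [ -19.1 -130.9   85.4] angle -0.167 s 65.3 op 19.1 F [-8.2 14.6  3.6]
-0.1 [[317.0, 403.0], [316.0, 416.0], [148.0, 324.0], [125.0, 297.0]]
0 [[317.0, 376.0], [317.0, 390.0], [147.0, 315.0], [125.0, 297.0]]
0.1 [[317.0, 346.0], [317.0, 361.0], [146.0, 305.0], [125.0, 297.0]]
```

View pics/w7.png

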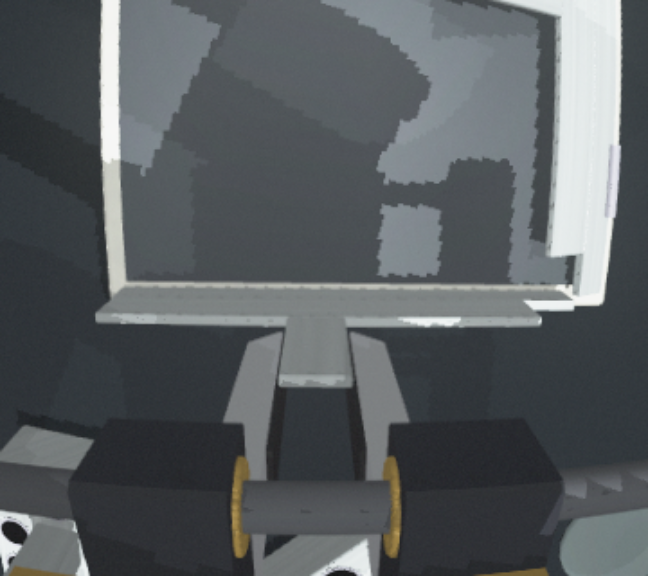

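>>> servo_tool([
  [1, 0.12, 0, 0, 0, 0, 0],
  [0.5, 0.12, 0, 0, 0, 0, 0],
  [0.5, 0.12, 0, 0, 0, 0, 0],
  [0.5, 0.12, 0, -0.3, 0, 0, 0],
  [0.5, 0.12, 0, -1.3, 0, 0, 0],
])

```text
t: 9.3
ee_pos: [543.8, -68.4, 113.5]
eef_rot: [0.606, 0.795, -0.003, -0.005]
force: [-0.7, -0.3, -1.4]
opening: 42.8
```

Run:
```python
from h import *
plan((572.1,74.5,150),105.2)
```

```text
t 9.30 pos [543.8 -68.4 113.5] F [-0.7 -0.3 -1.4] op 42.8 SHIFT [3.26, 1.625, -0.444] TURN [-0.04, -0.11, -14.97]
```

>>> servo_tool([
  [0.5, 0.3, 0.15, -0.6, 0, 0, -1.1],
  [0.5, 0.9, 0.4, -0.7, 0, 0, -2.2],
  [0.5, 1.5, 0.7, -0.7, 0, 0, -3.3],
  [0.5, 2.1, 1.0, -0.7, 0, 0, -4.4],
  [0.5, 2.7, 1.3, -0.6, 0, 0, -5.5],
])

```text
t: 9.72
ee_pos: [571.0, 49.8, 146.1]
eef_rot: [0.353, 0.936, 0.001, 0.004]
force: [0.2, -0.1, -0.4]
opening: 47.0
```

Run:
```python
from h import *
plan((572.1,74.5,150),105.2)
```

```text
t 9.72 pos [571.   49.8 146.1] F [ 0.2 -0.1 -0.4] op 47.0 SHIFT [0.39, 0.481, 0.371] TURN [0.01, 0.07, -9.42]
```

>>> servo_tool([
  [0.5, 0.1, 0.1, 0.1, 0, 0, -1.1],
  [0.5, 0.2, 0.2, 0.1, 0, 0, -2.2],
  [0.5, 0.3, 0.3, 0.1, 0, 0, -3.3],
  [0.5, 0.35, 0.4, 0.1, 0, 0, -4.4],
  [0.5, 0.37, 0.48, 0.1, 0, 0, -5.5],
])

```text
t: 10.13
ee_pos: [571.8, 73.7, 140.6]
eef_rot: [0.072, 0.997, -0.0, 0.002]
force: [-0.6, 1.1, 0.8]
opening: 47.4
```

Run:
```python
from h import *
plan((572.1,74.5,150),105.2)
```

```text
t 10.13 pos [571.8  73.7 140.6] F [-0.6  1.1  0.8] op 47.4 SHIFT [-0.003, 0.022, 0.235] TURN [-0.01, 0.04, -3.91]
```

>>> servo_tool([
  [0.5, 0, 0.02, 0.2, 0, 0, -1.1],
  [0.5, 0, 0.02, 0.2, 0, 0, -2.2],
  [0.5, 0, 0.02, 0.2, 0, 0, -3.3],
  [0.5, 0, 0.02, 0.2, 0, 0, -3.9],
  [0.5, 0, 0.02, 0.2, 0, 0, -3.9],
])

```text
t: 10.55
ee_pos: [571.9, 73.9, 132.4]
eef_rot: [-0.129, 0.992, -0.001, 0.002]
force: [0.0, -0.1, -0.0]
opening: 47.2
```

Run:
```python
from h import *
plan((572.1,74.5,50),105.2)
W=ctrl.camera_params("wrist"); q=np.load("q.npy")
im=ctrl.snapshot("wrist"); cv2.imwrite("pics/w8.png",cv2.resize(im[60:380,100:460,::-1],None,fx=1.8,fy=1.8))
print(((proj("wrist",pl(q,[pan("B",-10,84,1.132,4),pan("B",10,84,1.132,4),(122,142,84),pan("L",-20,84,0,2),pan("R",-20,84,0,2),(108,128,20),(108,-128,20)]),W)-[100,60])*1.8).round(0).tolist())
```

```text
t 10.55 pos [571.9  73.9 132.4] F [ 0.  -0.1 -0. ] op 47.2 SHIFT [0.001, 0.017, 2.53] TURN [-0.02, 0.04, -0.06]
[[294.0, 261.0], [339.0, 260.0], [600.0, 458.0], [630.0, 174.0], [3.0, 177.0], [538.0, 382.0], [97.0, 384.0]]
```

View pics/w8.png

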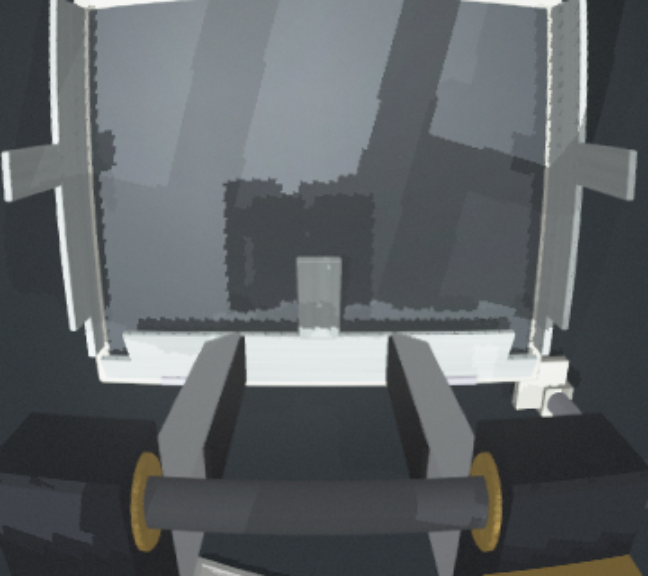

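>>> servo_tool([
  [0.5, 0.02, 0.04, 0.8, 0, 0, 0],
  [0.5, 0.02, 0.04, 1.6, 0, 0, 0],
  [0.5, 0.02, 0.04, 2.3, 0, 0, 0],
  [0.5, 0.02, 0.04, 2.5, 0, 0, 0],
  [0.5, 0.02, 0.04, 2.5, 0, 0, 0],
])

```text
t: 11.02
ee_pos: [567.5, 75.7, 28.1]
eef_rot: [-0.128, 0.992, 0.0, -0.003]
force: [-0.6, -0.1, 0.7]
opening: 47.0
```

>>> servo_tool([
  [1, 0, 0, 0, 0, 0, 0],
  [1, 0, 0, 0, 0, 0, 0],
  [1, 0, 0, 0, 0, 0, 0],
  [1, 0, 0, 0, 0, 0, 0],
  [1, 0, 0, 0, 0, 0, 0],
], force=15)

```text
t: 11.43
ee_pos: [570.8, 74.9, 32.4]
eef_rot: [-0.129, 0.992, -0.001, 0.002]
force: [0.4, -3.3, 1.0]
opening: 19.9
```

Run:
```python
from h import *
where("B"); arc("B",1.132,n=10)
```

```text
grasp in tray [41.7  0.8 51.2] angle 1.094 s 65.7 op 19.9 F [ 0.4 -3.3  1. ]
1.02 [-0.092, 0.0, -0.156]
0.91 [-0.2, 0.0, -0.301]
0.79 [-0.325, 0.001, -0.433]
0.68 [-0.463, 0.001, -0.55]
0.57 [-0.614, 0.002, -0.65]
0.45 [-0.775, 0.002, -0.733]
0.34 [-0.944, 0.003, -0.797]
0.23 [-1.12, 0.004, -0.842]
0.11 [-1.299, 0.005, -0.866]
-0.0 [-1.48, 0.006, -0.87]
```

>>> servo_tool([
  [1, -0.09, 0, -0.155, 0, 0, 0],
  [1, -0.2, 0, -0.3, 0, 0, 0],
  [1, -0.325, 0, -0.43, 0, 0, 0],
  [1, -0.465, 0, -0.545, 0, 0, 0],
  [1, -0.615, 0, -0.64, 0, 0, 0],
])

```text
t: 11.85
ee_pos: [591.6, 80.5, 56.1]
eef_rot: [-0.129, 0.992, -0.001, -0.002]
force: [-3.0, -5.6, -0.7]
opening: 19.5
```

>>> servo_tool([
  [1, -0.16, 0, -0.085, 0, 0, 0],
  [1, -0.33, 0, -0.15, 0, 0, 0],
  [1, -0.505, 0, -0.19, 0, 0, 0],
  [1, -0.685, 0, -0.215, 0, 0, 0],
  [1, -0.87, 0, -0.22, 0, 0, 0],
])

```text
t: 12.27
ee_pos: [625.7, 89.6, 66.2]
eef_rot: [-0.129, 0.992, -0.001, -0.002]
force: [-3.6, -6.0, 3.7]
opening: 19.9
```

>>> servo_tool([
  [1, -0.05, 0, 0, 0, 0, 0],
  [1, -0.1, 0, 0, 0, 0, 0],
  [1, -0.14, 0, 0, 0, 0, 0],
  [1, -0.18, 0, 0, 0, 0, 0],
  [1, -0.18, 0, 0, 0, 0, 0],
])

```text
t: 12.68
ee_pos: [633.0, 91.6, 66.3]
eef_rot: [-0.129, 0.992, -0.001, -0.001]
force: [-3.0, -4.4, 3.0]
opening: 19.4
```

Run:
```python
from h import *
where("B")
```

```text
grasp in tray [106.2   0.6  85.1] angle -0.097 s 64.4 op 19.4 F [-3.  -4.4  3. ]
```

>>> servo_tool([
  [1, -0.05, 0, 0, 0, 0, 0],
  [1, -0.1, 0, 0, 0, 0, 0],
  [1, -0.14, 0, 0, 0, 0, 0],
  [1, -0.18, 0, 0, 0, 0, 0],
  [1, -0.18, 0, 0, 0, 0, 0],
])

```text
t: 13.1
ee_pos: [639.1, 93.2, 65.8]
eef_rot: [-0.129, 0.992, -0.001, -0.002]
force: [-4.7, -6.2, 3.4]
opening: 19.3
```

Run:
```python
from h import *
where("B")
W=ctrl.camera_params("wrist"); q=np.load("q.npy")
im=ctrl.snapshot("wrist"); cv2.imwrite("pics/w9.png",cv2.resize(im[60:380,100:460,::-1],None,fx=1.8,fy=1.8))
for th in (-.1,0,.1):
    print(th,((proj("wrist",pl(q,[pan("B",0,84,th,0),pan("B",0,84,th,4),pan("B",-50,35,th,0)]),W)-[100,60])*1.8).round(0).tolist())
```

```text
grasp in tray [112.6   0.5  84.6] angle -0.195 s 64.8 op 19.3 F [-4.7 -6.2  3.4]
-0.1 [[314.0, 404.0], [314.0, 417.0], [172.0, 326.0]]
0 [[314.0, 377.0], [314.0, 391.0], [171.0, 317.0]]
0.1 [[313.0, 347.0], [313.0, 362.0], [170.0, 307.0]]
```

View pics/w9.png

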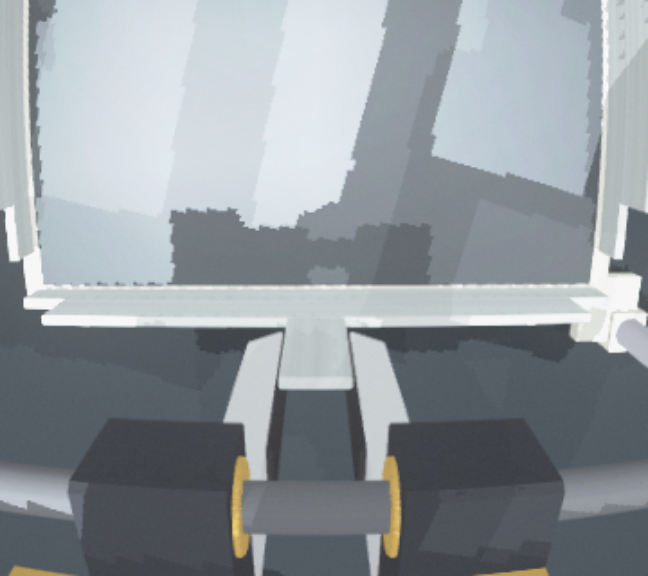

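>>> servo_tool([
  [1, -0.04, 0, 0, 0, 0, 0],
  [1, -0.08, 0, 0, 0, 0, 0],
  [1, -0.11, 0, 0, 0, 0, 0],
  [1, -0.11, 0, 0, 0, 0, 0],
  [1, -0.11, 0, 0, 0, 0, 0],
])

```text
t: 13.57
ee_pos: [640.4, 93.5, 65.5]
eef_rot: [-0.128, 0.992, -0.002, -0.006]
force: [-10.8, -6.9, 6.7]
opening: 16.6
```

Run:
```python
from h import *
where("B")
W=ctrl.camera_params("wrist"); q=np.load("q.npy")
im=ctrl.snapshot("wrist"); cv2.imwrite("pics/w10.png",cv2.resize(im[60:380,100:460,::-1],None,fx=1.8,fy=1.8))
for th in (-.1,0,.1):
    print(th,((proj("wrist",pl(q,[pan("B",0,84,th,0),pan("B",0,84,th,4),pan("B",-50,35,th,0)]),W)-[100,60])*1.8).round(0).tolist())
```

```text
grasp in tray [114.    0.5  84.3] angle -0.218 s 64.8 op 16.6 F [-10.8  -6.9   6.7]
-0.1 [[314.0, 400.0], [314.0, 412.0], [171.0, 323.0]]
0 [[314.0, 372.0], [314.0, 386.0], [171.0, 314.0]]
0.1 [[313.0, 342.0], [313.0, 357.0], [170.0, 304.0]]
```

View pics/w10.png

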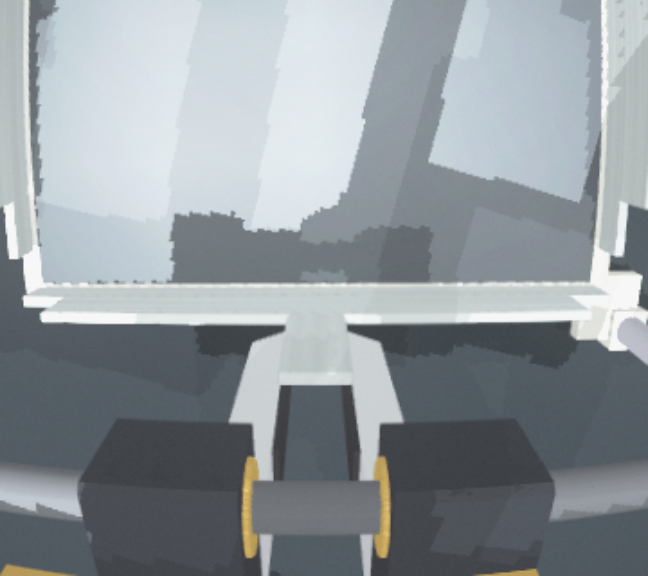

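>>> servo_tool([
  [1, 0.05, 0, 0, 0, 0, 0],
  [0.5, 0.05, 0, 0, 0, 0, 0],
  [0.5, 0.05, 0, 0, 0, 0, 0],
  [0.5, 0.05, 0, -0.4, 0, 0, 0],
  [0.5, 0.05, 0, -1.4, 0, 0, 0],
])

```text
t: 14.03
ee_pos: [638.8, 96.2, 114.1]
eef_rot: [-0.129, 0.992, 0.001, -0.007]
force: [-0.0, 0.3, -0.9]
opening: 39.6
```

Run:
```python
from h import *
plan((455,-207,240),97)
```

```text
t 14.03 pos [638.8  96.2 114.1] F [-0.   0.3 -0.9] op 39.6 SHIFT [6.419, -6.138, -2.617] TURN [0.03, -0.13, 1.31]
```

>>> servo_tool([
  [0.4, 0.1, -0.1, -0.9, 0, 0, 0],
  [0.4, 0.5, -0.5, -1.5, 0, 0, 0.3],
  [0.4, 1.1, -1.1, -2.0, 0, 0, 0.6],
  [0.4, 1.75, -1.7, -2.3, 0, 0, 0.9],
  [0.4, 2.4, -2.3, -2.6, 0, 0, 1.3],
])

```text
t: 14.45
ee_pos: [573.7, -17.9, 227.0]
eef_rot: [-0.061, 0.998, 0.0, 0.002]
force: [0.4, -0.4, -0.2]
opening: 56.5
```

Run:
```python
from h import *
plan((455,-207,240),97)
```

```text
t 14.45 pos [573.7 -17.9 227. ] F [ 0.4 -0.4 -0.2] op 56.5 SHIFT [3.525, -4.328, 0.132] TURN [0.0, 0.03, 0.01]
```

>>> servo_tool([
  [0.4, 0.62, -0.75, 0.02, 0, 0, 0],
  [0.4, 1.25, -1.5, 0.04, 0, 0, 0],
  [0.4, 1.9, -2.3, 0.06, 0, 0, 0],
  [0.4, 2.5, -3.0, 0.1, 0, 0, 0],
  [0.4, 3.1, -3.8, 0.12, 0, 0, 0],
])

```text
t: 14.87
ee_pos: [468.5, -184.3, 220.8]
eef_rot: [-0.062, 0.998, 0.0, 0.001]
force: [0.2, -1.1, -0.3]
opening: 56.4
```

Run:
```python
from h import *
plan((455,-207,240),97)
```

```text
t 14.87 pos [ 468.5 -184.3  220.8] F [ 0.2 -1.1 -0.3] op 56.4 SHIFT [0.405, -0.523, -0.012] TURN [0.01, 0.02, 0.02]
```

>>> servo_tool([
  [0.4, 0.4, -0.5, 0, 0, 0, 0],
  [0.4, 0.4, -0.5, 0, 0, 0, 0],
  [0.4, 0.4, -0.5, 0, 0, 0, 0],
  [0.4, 0.4, -0.5, 0, 0, 0, 0],
  [0.4, 0.4, -0.5, 0, 0, 0, 0],
])

```text
t: 15.28
ee_pos: [456.5, -204.6, 220.3]
eef_rot: [-0.062, 0.998, 0.0, 0.0]
force: [-0.4, 0.4, 0.5]
opening: 56.5
```

Run:
```python
from h import *
import pickle
plan((455,-207,240),97)
W=ctrl.camera_params("wrist"); pickle.dump(W,open("w11.pkl","wb"))
im=ctrl.snapshot("wrist"); cv2.imwrite("pics/w11.png",im[:,:,::-1]);cv2.imwrite("pics/w11c.png",cv2.resize(im[60:380,100:460,::-1],None,fx=1.8,fy=1.8,interpolation=cv2.INTER_CUBIC))
print(((proj("wrist",pl((455,-207,.12),[(0,0,86),(36,36,45),(36,-36,45),(-36,36,45),(-36,-36,45)]),W)-[100,60])*1.8).round(0).tolist())
im=ctrl.snapshot("side"); cv2.imwrite("pics/d11.png",cv2.resize(im[120:320,150:400,::-1],None,fx=3,fy=3,interpolation=cv2.INTER_CUBIC))
```

```text
t 15.28 pos [ 456.5 -204.6  220.3] F [-0.4  0.4  0.5] op 56.5 SHIFT [0.046, -0.055, -0.022] TURN [0.01, 0.01, 0.02]
[[311.0, 261.0], [368.0, 300.0], [255.0, 300.0], [371.0, 188.0], [253.0, 187.0]]
```

View pics/w11c.png

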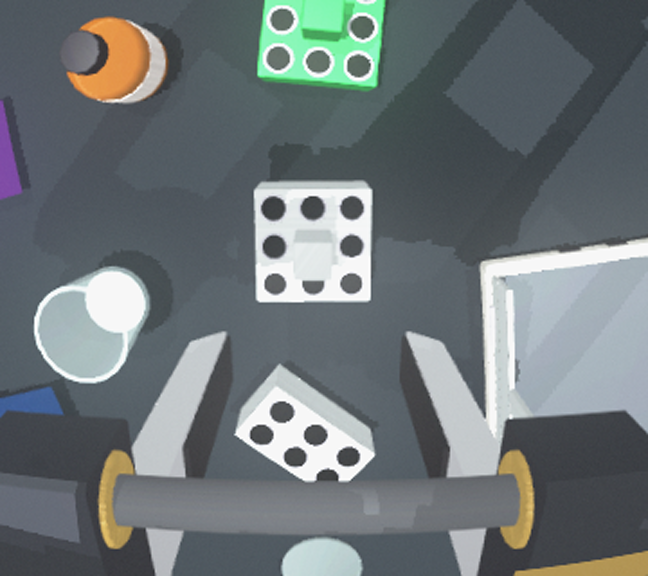

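View pics/d11.png

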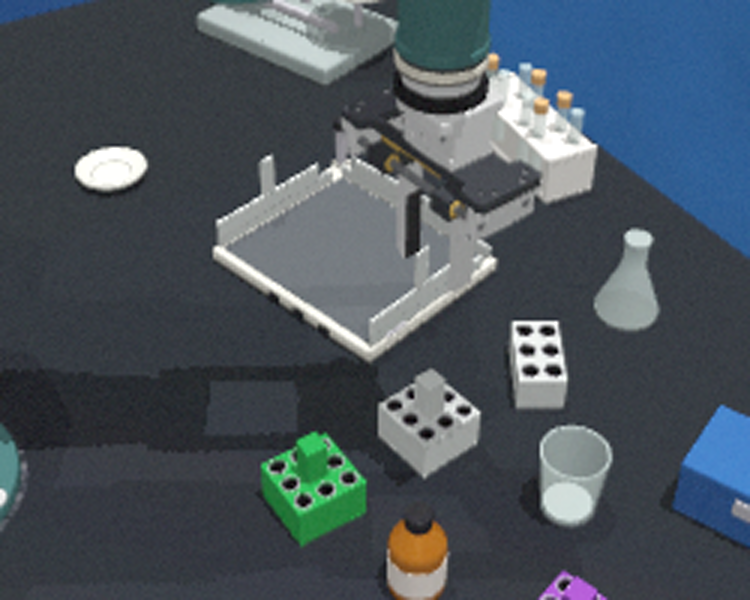

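Run:
```python
from h import *
plan((455.6,-206.2,120),96.7)
```

```text
t 15.38 pos [ 456.4 -204.6  220.1] F [ 0.5 -0.2  0.3] op 56.5 SHIFT [0.027, -0.039, 2.974] TURN [0.0, 0.0, 0.08]
```

>>> servo_tool([
  [0.4, 0.02, -0.04, 0.8, 0, 0, 0],
  [0.4, 0.02, -0.04, 1.6, 0, 0, 0],
  [0.4, 0.02, -0.04, 2.4, 0, 0, 0],
  [0.4, 0.02, -0.04, 2.97, 0, 0, 0],
  [0.4, 0.02, -0.04, 2.97, 0, 0, 0],
])

```text
t: 15.8
ee_pos: [452.0, -204.4, 95.3]
eef_rot: [-0.062, 0.998, 0.003, -0.005]
force: [-0.2, 0.0, -0.5]
opening: 56.5
```

>>> servo_tool([
  [0.4, 0, 0, 0.4, 0, 0, 0],
  [0.4, 0, 0, 0.8, 0, 0, 0],
  [0.4, 0, 0, 1.1, 0, 0, 0],
  [0.4, 0, 0, 1.2, 0, 0, 0],
  [0.4, 0, 0, 1.2, 0, 0, 0],
])

```text
t: 16.22
ee_pos: [455.0, -207.0, 53.0]
eef_rot: [-0.062, 0.998, 0.0, -0.0]
force: [0.8, 0.2, 0.9]
opening: 56.3
```

Run:
```python
from h import *
plan((455.6,-206.2,69),96.7)
W=ctrl.camera_params("wrist")
im=ctrl.snapshot("wrist"); cv2.imwrite("pics/w12.png",cv2.resize(im[60:380,100:460,::-1],None,fx=1.8,fy=1.8,interpolation=cv2.INTER_CUBIC))
print(((proj("wrist",pl((455.6,-206.2,.115),[(0,0,86),(36,36,45),(36,-36,45),(-36,36,45),(-36,-36,45)]),W)-[100,60])*1.8).round(0).tolist())
```

```text
t 16.22 pos [ 455. -207.   53.] F [0.8 0.2 0.9] op 56.3 SHIFT [-0.018, 0.017, 0.07] TURN [0.01, -0.01, 0.06]
[[319.0, 410.0], [413.0, 442.0], [221.0, 441.0], [427.0, 254.0], [211.0, 252.0]]
```

View pics/w12.png

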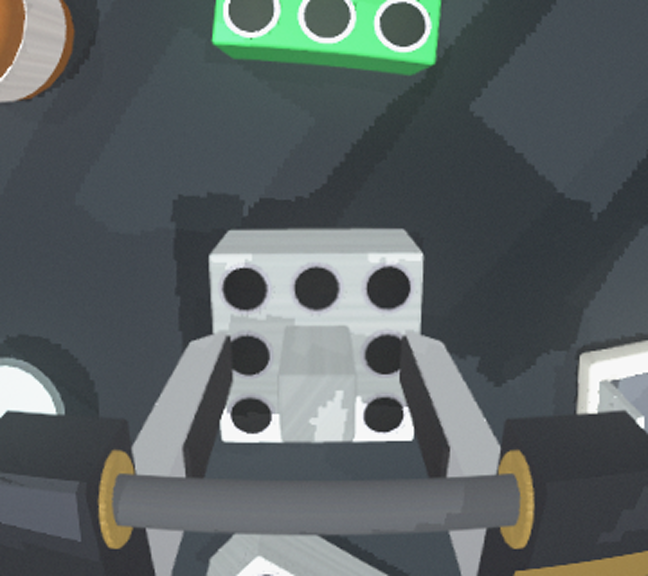

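>>> servo_tool([
  [1, -0.01, 0, 0.04, 0, 0, 0.06],
  [1, -0.01, 0, 0.04, 0, 0, 0.06],
  [1, -0.01, 0, 0.04, 0, 0, 0.06],
  [1, -0.01, 0, 0.04, 0, 0, 0.06],
  [1, -0.01, 0, 0.04, 0, 0, 0.06],
], force=60)

```text
t: 16.68
ee_pos: [455.7, -207.6, 52.2]
eef_rot: [-0.058, 0.998, -0.0, 0.0]
force: [0.6, -0.1, 0.2]
opening: 26.3
```

>>> servo_tool([
  [1, 0, 0, 0, 0, 0, 0],
  [1, 0, 0, 0, 0, 0, 0],
  [1, 0, 0, 0, 0, 0, 0],
  [1, 0, 0, -0.1, 0, 0, 0],
  [1, 0, 0, -0.5, 0, 0, 0],
])

```text
t: 17.1
ee_pos: [452.3, -206.0, 67.6]
eef_rot: [-0.058, 0.998, 0.002, -0.004]
force: [-0.6, 0.7, -5.9]
opening: 21.6
```

Run:
```python
from h import *
q=np.load("q.npy"); print(pl(q,(40,60,0)))
plan((455.6,-206.2,210),96.7)
plan((*pl(q,(40,60,0))[0][:2],210),105.18)
```

```text
[[553.57362419 131.6545484    0.        ]]
t 17.10 pos [ 452.3 -206.    67.6] F [-0.6  0.7 -5.9] op 21.6 SHIFT [-0.058, 0.001, -3.092] TURN [0.05, -0.08, -0.01]
t 17.10 pos [ 452.3 -206.    67.6] F [-0.6  0.7 -5.9] op 21.6 SHIFT [-3.471, 8.106, -3.079] TURN [0.05, -0.07, -1.42]
```

>>> servo_tool([
  [1, 0, 0, -0.6, 0, 0, 0],
  [1, 0, 0, -1.3, 0, 0, 0],
  [1, 0, 0, -2.0, 0, 0, 0],
  [1, 0, 0.1, -2.7, 0, 0, 0],
  [1, -0.1, 0.4, -3.1, 0, 0, 0],
])

```text
t: 17.52
ee_pos: [457.5, -193.0, 197.8]
eef_rot: [-0.057, 0.998, -0.002, 0.001]
force: [0.8, -0.2, -5.5]
opening: 21.6
```

>>> servo_tool([
  [1, -0.35, 0.7, 0, 0, 0, -0.2],
  [1, -0.7, 1.5, 0, 0, 0, -0.4],
  [1, -1.1, 2.4, 0, 0, 0, -0.7],
  [1, -1.5, 3.3, 0, 0, 0, -1.0],
  [1, -1.9, 4.2, 0, 0, 0, -1.3],
])

```text
t: 17.93
ee_pos: [513.0, -14.2, 194.0]
eef_rot: [-0.126, 0.992, -0.0, -0.001]
force: [0.3, -0.8, -5.0]
opening: 21.7
```

Run:
```python
from h import *
q=np.load("q.npy")
plan((*pl(q,(40,60,0))[0][:2],210),105.18)
```

```text
t 17.93 pos [513.  -14.2 194. ] F [ 0.3 -0.8 -5. ] op 21.7 SHIFT [-1.894, 3.277, 0.066] TURN [0.0, -0.03, -0.11]
```

>>> servo_tool([
  [1, -0.5, 0.8, 0, 0, 0, 0],
  [1, -1.0, 1.65, 0, 0, 0, -0.1],
  [1, -1.5, 2.5, 0, 0, 0, -0.1],
  [1, -1.75, 3.0, 0, 0, 0, -0.1],
  [1, -1.8, 3.1, 0, 0, 0, -0.1],
])

```text
t: 18.35
ee_pos: [551.9, 126.8, 193.2]
eef_rot: [-0.134, 0.991, 0.001, -0.002]
force: [0.4, -1.0, -5.7]
opening: 21.3
```

>>> servo_tool([
  [1, 0, 0, 0, 0, 0, 0],
  [1, 0, 0, 0, 0, 0, 0],
  [1, 0, 0, 0, 0, 0, 0],
  [1, 0, 0, 0, 0, 0, 0],
  [1, 0, 0, 0, 0, 0, 0],
])

```text
t: 18.77
ee_pos: [552.2, 121.3, 195.8]
eef_rot: [-0.13, 0.992, -0.0, 0.0]
force: [-1.3, -1.3, -5.6]
opening: 21.6
```

Run:
```python
from h import *
q=np.load("q.npy")
plan((*pl(q,(40,60,0))[0][:2],110),105.18); where("L")
W=ctrl.camera_params("wrist")
im=ctrl.snapshot("wrist"); cv2.imwrite("pics/w13.png",cv2.resize(im[0:380,60:500,::-1],None,fx=1.5,fy=1.5,interpolation=cv2.INTER_CUBIC))
print(((proj("wrist",pl(q,[(100,120,20),(0,120,20),(122,142,84),pan("B",0,84,0,2),(100,0,20),(108,128,20),(-108,128,20)]),W)-[60,0])*1.5).round(0).tolist())
im=ctrl.snapshot("side"); cv2.imwrite("pics/d13.png",cv2.resize(im[120:320,150:400,::-1],None,fx=3,fy=3,interpolation=cv2.INTER_CUBIC))
```

```text
t 18.77 pos [552.2 121.3 195.8] F [-1.3 -1.3 -5.6] op 21.6 SHIFT [-0.099, 0.241, 2.615] TURN [-0.0, -0.0, -0.04]
grasp in tray [ 36.   50.4 214.6] angle 0.345 s 205.7 op 21.6 F [-1.3 -1.3 -5.6]
[[411.0, 376.0], [417.0, 249.0], [455.0, 438.0], [243.0, 429.0], [259.0, 376.0], [420.0, 385.0], [429.0, 104.0]]
```

View pics/w13.png

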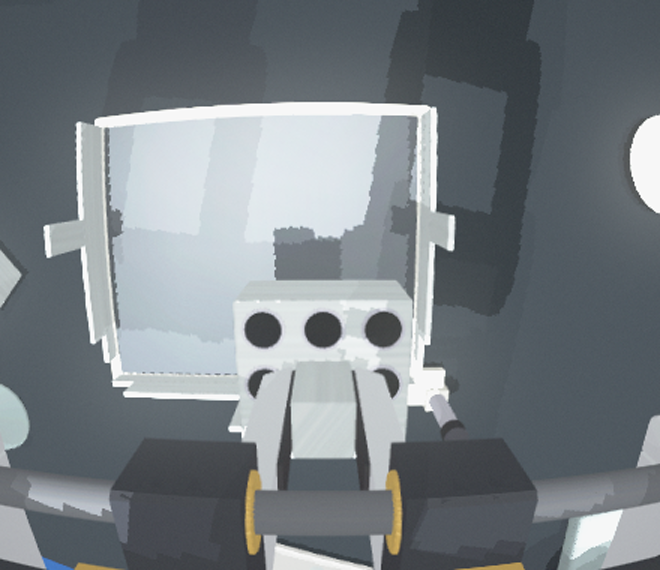

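View pics/d13.png

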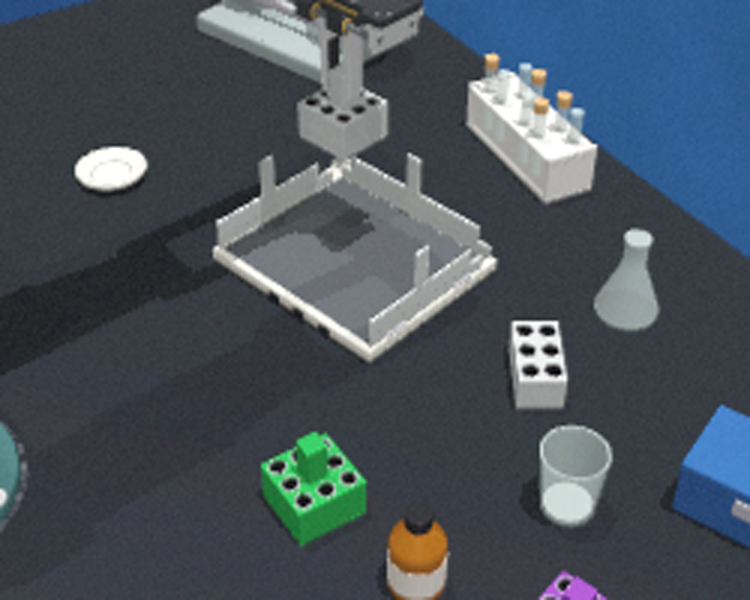

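>>> servo_tool([
  [1, 0, 0, 0.6, 0, 0, 0],
  [1, 0, 0, 1.3, 0, 0, 0],
  [1, 0, 0, 1.9, 0, 0, 0],
  [1, 0, 0, 2.4, 0, 0, 0],
  [1, 0, 0, 2.7, 0, 0, 0],
])

```text
t: 19.28
ee_pos: [550.6, 122.0, 84.8]
eef_rot: [-0.131, 0.991, 0.0, -0.002]
force: [-0.8, -0.6, -5.1]
opening: 22.0
```

>>> servo_tool([
  [1, 0, 0, 0.05, 0, 0, -0.04],
  [1, 0, 0, 0.1, 0, 0, -0.04],
  [1, 0, 0, 0.15, 0, 0, -0.04],
  [1, 0, 0, 0.15, 0, 0, -0.04],
  [1, 0, 0, 0.15, 0, 0, -0.04],
])

```text
t: 19.7
ee_pos: [553.3, 122.8, 83.4]
eef_rot: [-0.133, 0.991, 0.0, 0.001]
force: [-0.2, -0.8, -5.9]
opening: 21.9
```

Run:
```python
from h import *
q=np.load("q.npy")
plan((*pl(q,(40,60,0))[0][:2],91),105.18); where("L")
```

```text
t 19.70 pos [553.3 122.8  83.4] F [-0.2 -0.8 -5.9] op 21.9 SHIFT [-0.063, 0.212, 0.28] TURN [-0.0, 0.03, 0.02]
grasp in tray [ 37.4  51.5 102.2] angle 0.701 s 106.2 op 21.9 F [-0.2 -0.8 -5.9]
```

Lower gently to contact.

>>> servo_tool([
  [1, 0, 0, 0.08, 0, 0, 0],
  [1, 0, 0, 0.16, 0, 0, 0],
  [1, 0, 0, 0.22, 0, 0, 0],
  [1, 0, 0, 0.26, 0, 0, 0],
  [1, 0, 0, 0.28, 0, 0, 0],
])

```text
t: 20.12
ee_pos: [552.3, 122.8, 72.0]
eef_rot: [-0.133, 0.991, 0.0, 0.0]
force: [-5.3, -0.0, 5.9]
opening: 22.0
```

Run:
```python
from h import *
where("L")
```

```text
grasp in tray [36.4 51.8 90.8] angle 0.774 s 97.6 op 22.0 F [-5.3 -0.   5.9]
```

>>> servo_tool([
  [1, 0, 0.15, 0, 0, 0, 0],
  [1, 0, 0.3, 0, 0, 0, 0],
  [1, 0, 0.45, 0, 0, 0, 0],
  [1, 0, 0.55, 0, 0, 0, 0],
  [1, 0, 0.6, 0, 0, 0, 0],
])

```text
t: 20.53
ee_pos: [547.5, 145.7, 72.1]
eef_rot: [-0.133, 0.991, -0.001, 0.002]
force: [3.2, -6.8, 5.8]
opening: 21.2
```

>>> servo_tool([
  [1, -0.1, 0, 0, 0, 0, 0],
  [1, -0.2, 0, 0, 0, 0, 0],
  [1, -0.3, 0, 0, 0, 0, 0],
  [1, -0.38, 0, 0, 0, 0, 0],
  [1, -0.45, 0, 0, 0, 0, 0],
])

```text
t: 20.95
ee_pos: [560.9, 151.7, 72.2]
eef_rot: [-0.133, 0.991, 0.001, -0.002]
force: [-9.0, 0.4, 16.6]
opening: 21.3
```

Run:
```python
from h import *
where("L"); plan((500,0,91),105.18)
W=ctrl.camera_params("wrist")
im=ctrl.snapshot("wrist"); cv2.imwrite("pics/w14.png",cv2.resize(im[60:380,100:460,::-1],None,fx=1.8,fy=1.8,interpolation=cv2.INTER_CUBIC))
```

```text
grasp in tray [52.4 77.4 91. ] angle 0.547 s 81.9 op 21.3 F [-9.   0.4 16.6]
t 20.95 pos [560.9 151.7  72.2] F [-9.   0.4 16.6] op 21.3 SHIFT [2.471, -3.255, 0.003] TURN [0.02, -0.04, 0.02]
```

View pics/w14.png

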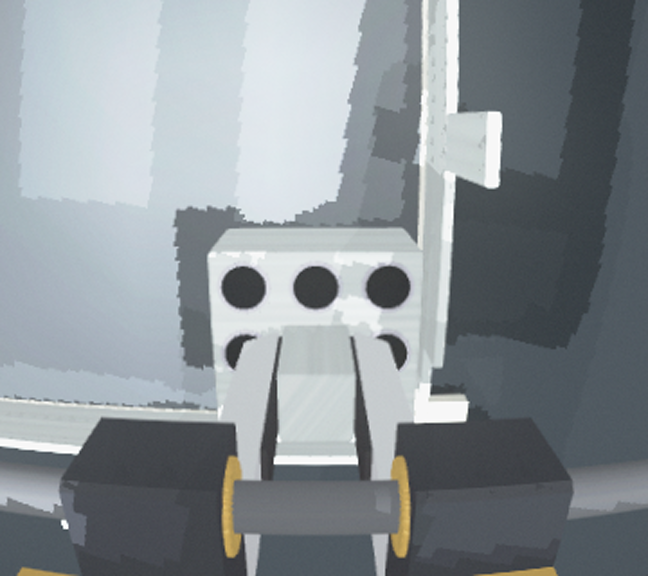

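>>> servo_tool([
  [1, -0.05, 0, 0, 0, 0, 0],
  [1, -0.1, 0, 0, 0, 0, 0],
  [1, -0.15, 0, 0, 0, 0, 0],
  [1, -0.2, 0, 0, 0, 0, 0],
  [1, -0.2, 0, 0, 0, 0, 0],
])

```text
t: 21.42
ee_pos: [568.6, 154.2, 72.2]
eef_rot: [-0.133, 0.991, 0.001, -0.002]
force: [-8.9, -1.9, 10.2]
opening: 21.6
```

```bash
cat >> h.py <<'E'
def ft():
    sn=ctrl.sense(); c,s=np.cos(.265),np.sin(.265); f=sn["force"]; print("F tray x,y,z",round(c*f[0]+s*f[1],1),round(-s*f[0]+c*f[1],1),round(f[2],1),"M",sn["moment"].round(2))
E
python3 - <<'E'
from h import *
where("B"); ft()
E
```

```text
grasp in tray [60.5 77.8 91. ] angle 0.513 s 80.4 op 21.6 F [-8.9 -1.9 10.2]
F tray x,y,z -9.1 0.5 10.2 M [-0.51  1.52 -0.16]
```

>>> servo_tool([
  [1, -0.05, 0, 0, 0, 0, 0],
  [1, -0.1, 0, 0, 0, 0, 0],
  [1, -0.13, 0, 0, 0, 0, 0],
  [1, -0.15, 0, 0, 0, 0, 0],
  [1, -0.15, 0, 0, 0, 0, 0],
])

```text
t: 21.83
ee_pos: [572.3, 155.4, 72.3]
eef_rot: [-0.133, 0.991, 0.001, -0.005]
force: [-13.4, -2.1, 14.4]
opening: 21.3
```

Run:
```python
from h import *
where("B"); ft()
```

```text
grasp in tray [64.5 77.9 91.1] angle 0.469 s 78.6 op 21.3 F [-13.4  -2.1  14.4]
F tray x,y,z -13.5 1.5 14.4 M [-0.78  2.41 -0.27]
```

>>> servo_tool([
  [1, 0, 0.05, 0, 0, 0, 0],
  [1, 0, 0.1, 0, 0, 0, 0],
  [1, 0, 0.14, 0, 0, 0, 0],
  [1, 0, 0.18, 0, 0, 0, 0],
  [1, 0, 0.18, 0, 0, 0, 0],
])

```text
t: 22.25
ee_pos: [572.2, 156.3, 72.5]
eef_rot: [-0.132, 0.991, -0.005, -0.004]
force: [-9.9, -16.0, 13.5]
opening: 21.6
```

Run:
```python
from h import *
where("B"); ft()
```

```text
grasp in tray [64.6 79.1 91.3] angle 0.466 s 78.7 op 21.6 F [ -9.9 -16.   13.5]
F tray x,y,z -13.7 -12.8 13.5 M [-2.9   1.86 -0.39]
```

Run:
```python
from h import *
W=ctrl.camera_params("wrist"); q=np.load("q.npy")
im=ctrl.snapshot("wrist"); cv2.imwrite("pics/w15.png",cv2.resize(im[140:340,200:400,::-1],None,fx=3,fy=3,interpolation=cv2.INTER_CUBIC))
print(((proj("wrist",pl(q,[(80,84,20),(28,120,20),(28,120,56),(28,120,65),(28,48,65),(80,120,36)]),W)-[200,140])*3).round(0).tolist())
im=ctrl.snapshot("scene"); cv2.imwrite("pics/s15.png",cv2.resize(im[200:330,250:400,::-1],None,fx=4.5,fy=4.5,interpolation=cv2.INTER_CUBIC))
```

```text
[[247.0, 338.0], [396.0, 138.0], [424.0, 168.0], [433.0, 177.0], [71.0, 176.0], [396.0, 362.0]]
```

View pics/w15.png

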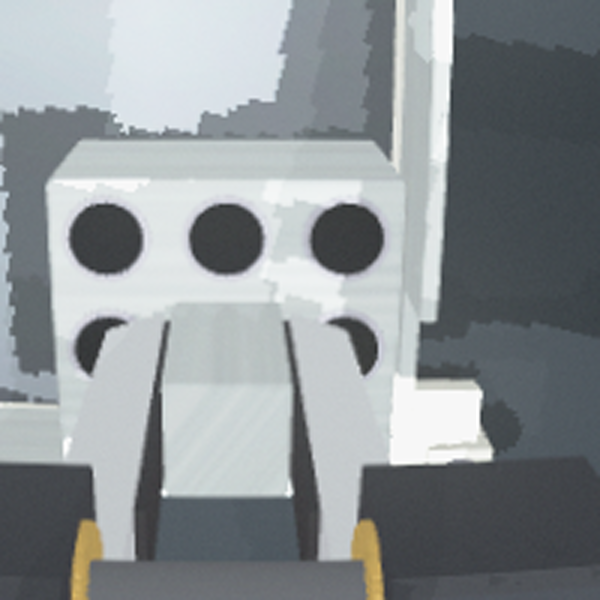

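View pics/s15.png

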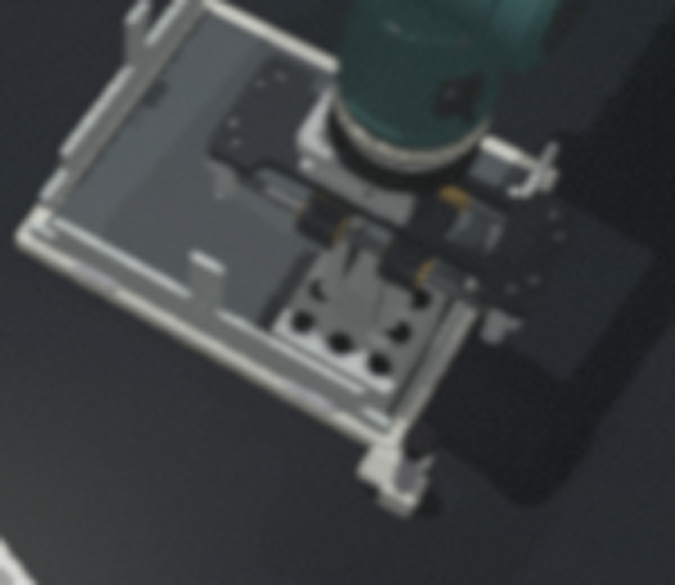

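>>> servo_tool([
  [1, 0.1, 0, -0.04, 0, 0, 0],
  [1, 0.1, 0, -0.06, 0, 0, 0],
  [1, 0.1, 0, -0.06, 0, 0, 0],
  [1, 0.1, 0.05, -0.06, 0, 0, 0],
  [1, 0.1, 0.05, -0.06, 0, 0, 0],
])

```text
t: 22.77
ee_pos: [570.1, 161.7, 72.2]
eef_rot: [-0.133, 0.991, -0.001, -0.001]
force: [-0.7, -5.5, -2.0]
opening: 21.7
```

Run:
```python
from h import *
where("B"); ft()
```

```text
grasp in tray [63.8 84.7 91. ] angle 0.477 s 78.8 op 21.7 F [-0.7 -5.5 -2. ]
F tray x,y,z -2.1 -5.1 -2.0 M [-0.99  0.23 -0.03]
```

>>> servo_tool([
  [1, 0, 0.03, 0, 0, 0, 0],
  [1, 0, 0.06, 0, 0, 0, 0],
  [1, 0, 0.1, 0, 0, 0, 0],
  [1, 0, 0.12, 0, 0, 0, 0],
  [1, 0, 0.12, 0, 0, 0, 0],
])

```text
t: 23.18
ee_pos: [569.9, 162.3, 72.4]
eef_rot: [-0.133, 0.991, -0.005, -0.0]
force: [-0.2, -12.9, -0.8]
opening: 21.8
```

Run:
```python
from h import *
where("B"); ft()
```

```text
grasp in tray [63.8 85.4 91.2] angle 0.476 s 79.0 op 21.8 F [ -0.2 -12.9  -0.8]
F tray x,y,z -3.6 -12.4 -0.8 M [-2.72 -0.11 -0.01]
```

>>> servo_tool([
  [1, 0, -0.1, 0, 0, 0, 0],
  [1, -0.05, -0.1, 0, 0, 0, 0],
  [1, -0.1, -0.1, 0, 0, 0, 0],
  [1, -0.16, -0.1, 0, 0, 0, 0],
  [1, -0.16, -0.1, 0, 0, 0, 0],
])

```text
t: 23.6
ee_pos: [571.0, 162.1, 72.6]
eef_rot: [-0.133, 0.991, -0.002, -0.008]
force: [-15.4, -9.8, 7.8]
opening: 21.7
```

Run:
```python
from h import *
where("B"); ft()
```

```text
grasp in tray [65.  84.9 91.4] angle 0.461 s 78.6 op 21.7 F [-15.4  -9.8   7.8]
F tray x,y,z -17.5 -5.4 7.8 M [-1.88  2.89 -0.29]
```

>>> servo_tool([
  [1, 0, 0.02, 0.05, 0, 0, 0],
  [1, 0, 0.05, 0.08, 0, 0, 0],
  [1, 0, 0.08, 0.1, 0, 0, 0],
  [1, 0, 0.1, 0.1, 0, 0, 0],
  [1, 0, 0.1, 0.1, 0, 0, 0],
])

```text
t: 24.02
ee_pos: [570.9, 162.4, 72.6]
eef_rot: [-0.132, 0.991, -0.005, -0.006]
force: [-18.0, -19.5, 21.7]
opening: 21.5
```

Run:
```python
from h import *
where("B"); ft(); plan((500,0,91),105.18)
```

```text
grasp in tray [65.1 85.2 91.4] angle 0.461 s 78.6 op 21.5 F [-18.  -19.5  21.7]
F tray x,y,z -22.5 -14.1 21.7 M [-3.21  3.83 -0.16]
t 24.02 pos [570.9 162.4  72.6] F [-18.  -19.5  21.7] op 21.5 SHIFT [2.774, -3.453, 0.078] TURN [-0.08, -0.13, -0.0]
```

>>> servo_tool([
  [1, 0, 0, 0, -0.05, -0.1, 0],
  [1, 0, 0, 0, -0.1, -0.15, 0],
  [1, 0, 0, 0, -0.1, -0.2, 0],
  [1, 0, 0, 0, -0.1, -0.2, 0],
  [1, 0, 0, 0, -0.1, -0.2, 0],
])

```text
t: 24.43
ee_pos: [570.5, 162.0, 72.0]
eef_rot: [-0.132, 0.991, 0.001, 0.003]
force: [-18.4, -18.5, 20.7]
opening: 21.4
```

Run:
```python
from h import *
where("B"); ft(); plan((500,0,91),105.18)
W=ctrl.camera_params("wrist"); q=np.load("q.npy")
im=ctrl.snapshot("wrist"); cv2.imwrite("pics/w16.png",cv2.resize(im[140:340,200:400,::-1],None,fx=3,fy=3,interpolation=cv2.INTER_CUBIC))
im=ctrl.snapshot("side"); cv2.imwrite("pics/d16.png",cv2.resize(im[160:260,210:330,::-1],None,fx=6,fy=6,interpolation=cv2.INTER_CUBIC))
```

```text
grasp in tray [64.2 84.9 90.8] angle 0.474 s 78.5 op 21.4 F [-18.4 -18.5  20.7]
F tray x,y,z -22.6 -13.1 20.7 M [-3.87  3.85 -0.24]
t 24.43 pos [570.5 162.   72. ] F [-18.4 -18.5  20.7] op 21.4 SHIFT [2.764, -3.446, -0.026] TURN [0.01, 0.06, 0.0]
```

View pics/w16.png

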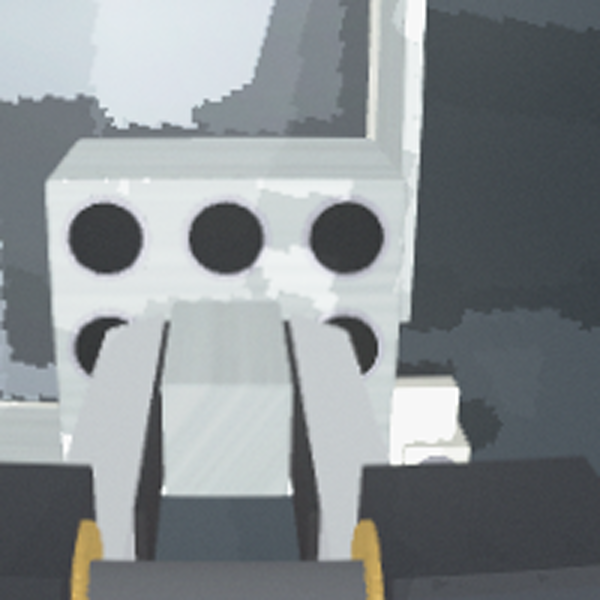

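View pics/d16.png

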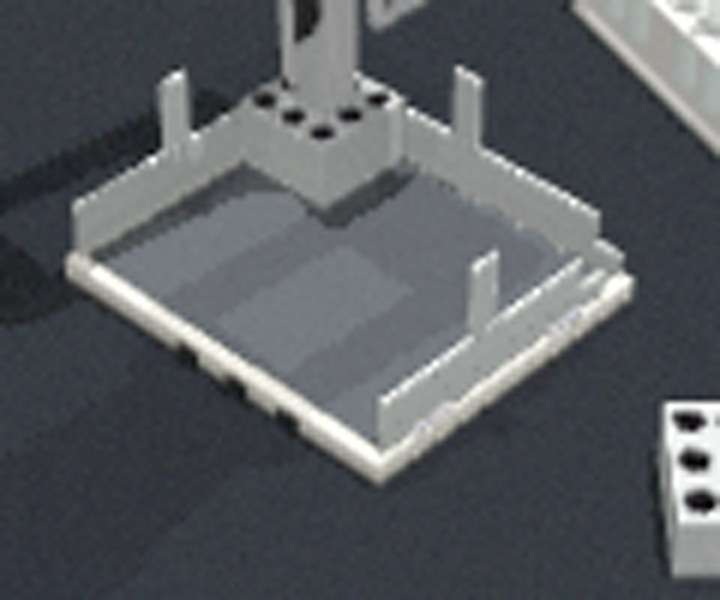

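>>> servo_tool([
  [1, 0, 0.02, 0, 0, 0.04, 0],
  [1, 0, 0.04, 0, -0.01, 0.05, 0],
  [1, 0, 0.05, 0, -0.01, 0.05, 0],
  [1, 0, 0.05, 0, -0.01, 0.05, 0],
  [1, 0, 0.05, 0, -0.01, 0.05, 0],
])

```text
t: 24.95
ee_pos: [570.6, 162.2, 72.1]
eef_rot: [-0.132, 0.991, -0.001, 0.001]
force: [-17.3, -21.5, 20.3]
opening: 22.1
```

Run:
```python
from h import *
where("B"); ft(); plan((500,0,91),105.18)
W=ctrl.camera_params("wrist"); q=np.load("q.npy")
print(((proj("wrist",pl(q,[(28,120,65),(28,48,65),(28,120,20),(28,48,20),(28,120,56)]),W)-[200,140])*3).round(0).tolist())
im=ctrl.snapshot("wrist"); cv2.imwrite("pics/w17.png",cv2.resize(im[140:340,200:400,::-1],None,fx=3,fy=3,interpolation=cv2.INTER_CUBIC))
im=ctrl.snapshot("scene"); cv2.imwrite("pics/s17.png",cv2.resize(im[210:310,260:380,::-1],None,fx=6,fy=6,interpolation=cv2.INTER_CUBIC))
```

```text
grasp in tray [64.4 85.  90.9] angle 0.471 s 78.4 op 22.1 F [-17.3 -21.5  20.3]
F tray x,y,z -22.3 -16.2 20.3 M [-4.39  3.55 -0.25]
t 24.95 pos [570.6 162.2  72.1] F [-17.3 -21.5  20.3] op 22.1 SHIFT [2.765, -3.452, -0.001] TURN [-0.01, 0.01, -0.0]
[[403.0, 177.0], [40.0, 177.0], [371.0, 136.0], [74.0, 136.0], [396.0, 168.0]]
```

View pics/w17.png

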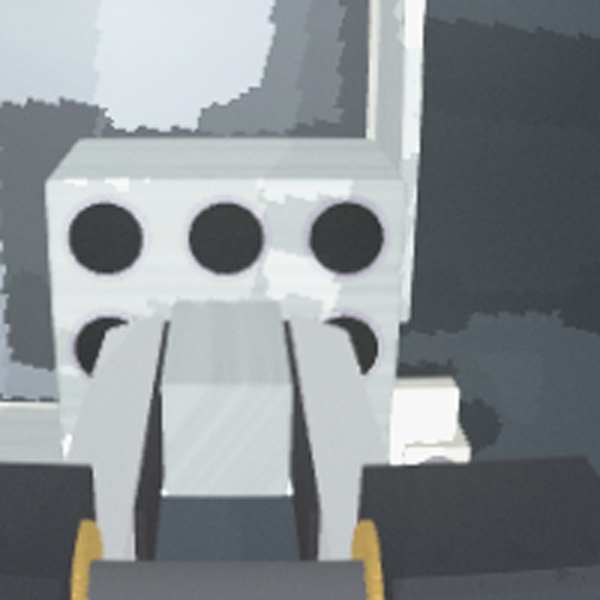

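View pics/s17.png

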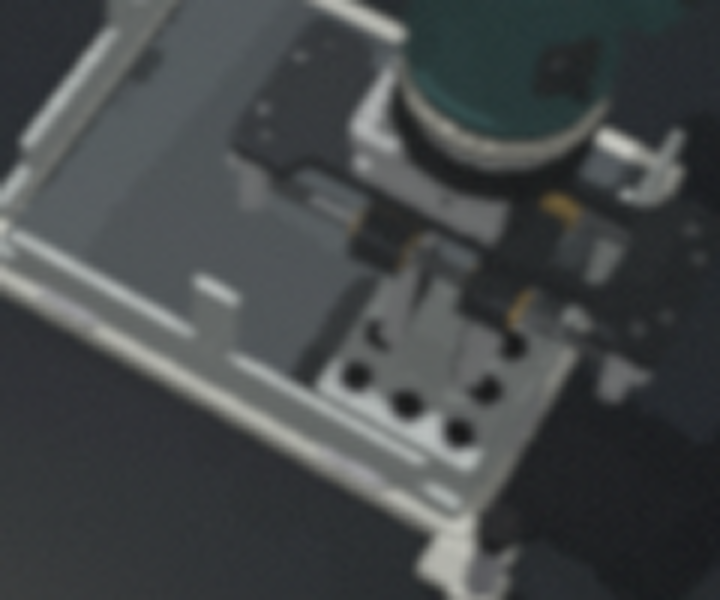

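Run:
```python
from h import *
q=np.load("q.npy")
f=lambda P:((proj("scene",pl(q,P))-[260,210])*6).round(0).tolist()
print("block back top edge",f([(100,48,65),(100,120,65)]))
print("fence top inner/outer y=48",f([(100,48,56),(104,48,56)]), "y=98",f([(100,98,56),(104,98,56)]))
where("B"); ft()
```

```text
block back top edge [[315.0, 380.0], [469.0, 464.0]]
fence top inner/outer y=48 [[314.0, 389.0], [309.0, 397.0]] y=98 [[419.0, 448.0], [415.0, 455.0]]
grasp in tray [64.4 85.  90.9] angle 0.471 s 78.5 op 21.6 F [-17.4 -22.5  21.5]
F tray x,y,z -22.7 -17.2 21.5 M [-4.39  3.51 -0.25]
```

```bash
python3 -c "
from station import ctrl
print(ctrl.finish_job())"
```

```text
the job is handed in; nothing more can be done
None
```

The job is handed in at about 25 s of the 72 s allowed. All three panels are upright, and the block is in the far left corner, still gripped and pressed against both panels.

**Panels:** I raised left, right and back in that order, pulling each by its tab. Left and right met their stops with the force at about 14 N. At the back stop it was about 11 N, and the pads began to slip off the tab. Later side and wrist pictures show all three upright.

**Block:** I picked up the aluminium block by its post, lifted it over the panels, set it on the tray floor and slid it into the corner.
- **Friction:** on the first push to the left it stuck about 4–5 mm short of the left panel. I eased the downward and backward pressure and slid it home.
- **Tilt:** pressing tipped the tool by nearly 1°, so I turned it back.

**Last checks:**
- **Forces:** about 22 N against the back panel, 17 N against the left and 21 N downward, with the gripper set to 60 N.
- **Attitude:** the tool was within about 0.1° of vertical and square to the tray.
- **Position:** the block's edges in the wrist and scene pictures matched the predicted corner position to about 1–2 pixels. The measured grasp point was (64.4, 85.0) mm against the ideal (64, 84), within calibration error.
- **Other things:** none looked moved in the pictures I took along the way. I did not measure them or check the whole bench at the end.

**Disagreement:** the panel stops seemed to lie about 8–12 mm past where I expected when judged by the gripper's position. I took this as the tabs slipping between the pads, because the pictures show the panels upright.

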